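Check a batch of bronze slide shoes in the clamping nest

TASK

Check the bronze slide shoes lying on the grey mat: seat every one flat and square at the bottom of a pocket of its own in the aluminium nest, swing the clamp gate over and down onto them, and with the gate down press the button on the read-out box fully in and let it come out again. Then swing the gate back over centre until it rests open, and put all the shoes flat and upright on the floor of the ivory tray, none on top of another, leaving the other things where they are. The button must not be pressed while the gate is up.

Things in the scene. Friction and masses are not known exactly. Their poses are not given: they have to be found in the camera images.
- shoe0: bronze slide shoe, one of 3 alike (2 or 3 present; an absent one reads None). 56 mm long (x), 28 tall: foot 38 mm wide (y), 10 high; on it a rail 26 mm wide, 18 high, 56 long, gripped across y, tips 2 mm over the foot. About 0.25 kg. Origin: centre of underside; a half turn makes no difference. Starts upright on the mat, turned up to 0.7 rad
- shoe1: bronze slide shoe, one of 3 alike (2 or 3 present; an absent one reads None). 56 mm long (x), 28 tall: foot 38 mm wide (y), 10 high; on it a rail 26 mm wide, 18 high, 56 long, gripped across y, tips 2 mm over the foot. About 0.25 kg. Origin: centre of underside; a half turn makes no difference. Starts upright on the mat, turned up to 0.7 rad
- shoe2: bronze slide shoe, one of 3 alike (2 or 3 present; an absent one reads None). 56 mm long (x), 28 tall: foot 38 mm wide (y), 10 high; on it a rail 26 mm wide, 18 high, 56 long, gripped across y, tips 2 mm over the foot. About 0.25 kg. Origin: centre of underside; a half turn makes no difference. Starts upright on the mat, turned up to 0.7 rad
- nest: fixed aluminium plate 20 mm thick, x -50 to 95, y -120 to 120 mm about its origin on the table under the middle pocket. 3 pockets in a row along y, 70 mm apart, 8 mm deep, 59 (x) x 41 (y) at the floor: 1.5 mm play all round; bevelled mouth 64 x 46. A seated shoe lies lengthwise along x and stands 20 mm proud. Hinge posts 64 mm high at x 75, y +-114.5
- pocket0 (a point): centre of the floor of pocket 0 (nest y = -70 mm), 12 mm above the table; any shoe may go in any pocket
- pocket1 (a point): centre of the floor of pocket 1 (nest y = 0 mm), 12 mm above the table; any shoe may go in any pocket
- pocket2 (a point): centre of the floor of pocket 2 (nest y = 70 mm), 12 mm above the table; any shoe may go in any pocket
- clamp (a joint): angle of the clamp gate, rad: about 0 = down, its 3 rubber feet on the seated shoes; balances near 1.5 and falls by its weight (0.35 kg, little friction) either way; stop at 1.9 = open. Axis parallel to nest y at nest x 75, z 50 mm; side arms at y +-104, crossbar 75 mm from the hinge. A shoe not fully down keeps it from reaching 0
- clamp_knob (a point): centre of the gate's black knob, a cylinder 20 mm across, 24 long, along nest y, on a 10 mm neck. Gate down: nest x -55, z 60 mm (130 mm from the hinge, 10 above it); as the joint grows it swings up and over towards nest +x. Pinched from above on its end faces (fingers closing along nest y) it turns in the fingers as they follow the arc
- readout: fixed ivory read-out box 85 x 85 x 45 mm on the table, origin at the centre of its underside; on its top is the push button, 12 mm towards its -x side
- button_top (a point): centre of the top face of the white push button, 28 mm across, facing up, 67 mm over the table; moves with the button
- button (a joint): travel of the button, m: 0 = out, 0.006 = fully in; spring, about 5 N when fully in
- mat: fixed grey mat 160 (x) x 190 (y) x 3 mm thick on which the shoes start; origin at the centre of its underside. Mat and tray may be on either side of the nest
- tray_in (a point): centre of the tray's inner floor, 4 mm over the table, axes those of the tray. Fixed ivory tray, 160 (x) x 190 (y) mm outside, 14 mm tall, walls 4 mm thick
- pin_gauge: steel pin 14 mm across and 30 mm tall, standing on a corner of the mat; not part of the job, leave it alone
- setting_ring: plain steel ring 96 mm across, 32 mm tall, on the table; not part of the job, leave it alone
- screwdriver: screwdriver lying on the table; not part of the job, leave it alone
- brush: brush lying on the table; not part of the job, leave it alone
- step_disc: steel disc 56 mm across, 18 mm tall, between robot and nest; not part of the job, leave it alone
- gauge_block: small steel block 35 x 9 x 30 mm, between robot and nest; not part of the job, leave it alone
Things that resemble listed ones, but are neither listed nor needed, are in the scene too. What is shaped like the shoe2 but green or purple is not meant.

How it is judged:
By the outcome, as a careful person would: the job done as asked, in the order asked, and still so for the second after the job is handed in, with the robot touching nothing.
Of shoe0, shoe1, shoe2 only 2 to 3 are there at a start; the rules pass over those that are not, and their reading is None.
At some moment in a run one of shoe0, shoe1, shoe2 may be knocked a few centimetres aside while the robot is not near it.
Once in a run the grip may slacken for a moment while it holds something.
It also fails if it takes over 210 s, if anything falls off the work surface, if the arm or the gripper's body presses on something with over 40 N, if the wrist force passes 120 N, or if a joint passes its speed limit or range.

ROBOT

A 7-joint arm with a two-finger parallel gripper is mounted at the origin on the work surface. World frame = base frame: x ahead of the robot, y to its left, z up, the work surface at z = 0. Lengths are in m, angles in rad, forces in N, time in s.
With the tool pointing down it reaches from about 0.4 to 0.85 m from the base axis. Payload 4.5 kg.
Tool frame: the origin (TCP) lies between the finger pads; the fingertips stand r.tip_reach ahead of it and the grasp point (between the pads) lies 3 mm ahead of it (r.tip_reach is the distance from the TCP to the fingertips, in m); z points along the fingers, y is the line along which they close (so a half turn about z gives the same grasp; the last joint's range is limited). The gripper opens to 88 mm and grips with 3 to 60 N. Pads are 18 mm wide; open, the fingers measure 123 mm over their backs; the gripper's body (75 mm by 187 mm) begins 45 mm behind the grasp point.
Start: joints at [1.229, 0.689, -0.195, 1.565, 0.157, 0.902, -0.215], TCP at [0.229, -0.581, 0.261] pointing down, gripper open.
Joint ranges: [-3.01, 3.01], [-0.46, 2.08], [-1.47, 1.51], [0.13, 2.56], [-1, 4.14], [0.04, 2.09], [-2.66, 2.66]. Speed limits (rad/s): [2.57, 2.57, 3.14, 3.14, 3.14, 3.14, 3.14].

INTERFACE

Orientations are given as a unit quaternion [x, y, z, w].
In Python, from plant import r gives the robot as it stands.
- The arm moves only by the tool step_arm, never from a script. Its argument "motion" is a list of rows, each an object with "dp": the shift along the tool's x, y, z in mm, a list of three; "twist": the turn, a rotation vector about the tool's x, y, z in rad, a list of three; "hand": the opening, from -1 (shut) to 1 (fully open). In form: [{"dp": [dx, dy, dz], "twist": [rx, ry, rz], "hand": hand}, ...]. A call has 1 to 5 rows; each row is the pose to reach, as a shift and turn from the pose commanded when the call began, along the tool's axes at that moment; what a row does not reach only later rows make up. A row lasts 1/8 s, in which the tool goes at most 62.5 mm and 10.7 degrees, less where a joint would pass 70% of its speed; a pose out of reach is approached as far as the arm can. A call with a gripper value outside its range is refused whole. The fingers move at their own pace and stop on an object; "force" is the grip in N (left out, the last holds). Time passes only in rows, so rows that repeat a pose let the fingers close. It gives the time, the measured TCP pose, the force, the opening and the grip force at its end, in the units of the state.
- r.get_state(): the state, without advancing time (a new reading comes with each control period).
- r.snapshot(name): name is "side" or "top"; returns a dict with "pixels" (384x512x3 uint8, red, green, blue), "depth" (384x512 float32, m along the optical axis (not along the pixel's ray), 0 where there is no reading), "fx", "fy", "cx", "cy" (pixels), "xyz" and "orientation" of the camera in the world. Camera axes: x right, y down, z forward; pixel columns grow to the right and rows downward; lengths in m; the calibration is good to about 2 mm. A picture is of the moment at which its call begins.
- r.finish_job(): hands the job in; it is judged then, once.
Trained networks look in the newest picture that a camera, given by its name, has taken for a name from the list of things; names that differ only in an ending like _2 or _b are one class to them, and where a whole thing is asked for, a point or a joint stands for the part that bears it (a point fixed in the world has none). Each returns a list of dicts, best first, with "score" (0 to 1); they miss things now and then, are a little off and sometimes report something else, mostly with a low value. They report only what shows in the picture. A call takes as long as a camera call. They do not tell look-alikes from the thing itself.
- r.search_frame(camera, thing): "at" ([x, y, z] in m, in the coordinates of the camera as it stood for that picture, good to about 4 mm: the middle of the surface that is visible of it).
The state is a dict: "clock": time; "q": joint angles; "qd": joint speeds; "joint_torque": joint torques, N m; "tool_pos": TCP position; "eef_rot": TCP orientation; "contact_force": force on the tool from outside, world axes, zero at the start; "moment": the same for the moment, N m; "opening": opening from 0.0 (shut) to 1.0 (fully open); "finger_force": force on a finger pad.
Only numpy, scipy, OpenCV 4.12 (cv2) and the standard library are available. Lean on these libraries where they do the work, as an engineer would, in place of code of your own. Each camera call takes 0.05 s, during which the arm holds its last target. There are 200 camera calls.

## Working session

There is one attempt and no reset: what is moved stays moved. The work goes in short steps, Python scripts to look and compute and a tool call to move; the robot and the scene stay as the last step left them, time stands still between calls to the robot, and variables do not carry over. Pictures are saved under pics/ and viewed, at most 14 in all, crops included, and the job is handed in when it is done.

Besides the shell and the picture viewer there is one more tool, called after "Call:" as name(argument=value, ...), one argument or row to a line, values as JSON. step_arm: Moves the arm, as the interface text tells. Its arguments: {"type":"object","properties":{"motion":{"type":"array"},"force":{"type":"number"}},"required":["motion"]}

```bash
ls; mkdir -p pics; python3 - <<'E'
from plant import r
import cv2,numpy as np
s=r.get_state();print({k:np.round(v,3).tolist() for k,v in s.items()}, r.tip_reach)
for n in("top","side"):
    p=r.snapshot(n);cv2.imwrite(f"pics/{n}0.png",p["pixels"][:,:,::-1]);print(n,p["fx"],p["fy"],p["cx"],p["cy"],p["xyz"],p["orientation"])
    np.savez(f"{n}0.npz",**p)
    for t in("shoe0","nest","clamp_knob","readout","button_top","mat","pin_gauge"):
        print(t,[(round(d["score"],2),np.round(d["at"],3).tolist()) for d in r.search_frame(n,t)])
E
```

```text
pics
{'clock': 0.0, 'q': [1.229, 0.69, -0.195, 1.566, 0.157, 0.902, -0.215], 'qd': [0.001, -0.002, 0.0, 0.002, 0.0, 0.0, -0.001], 'joint_torque': [0.0, -52.755, -1.267, -15.343, -0.053, 0.007, 0.0], 'tool_pos': [0.229, -0.581, 0.26], 'eef_rot': [0.982, 0.187, -0.0, -0.001], 'contact_force': [-1.128, -0.429, -0.133], 'moment': [0.004, -0.038, -0.011], 'finger_force': 0.0, 'opening': 1.0} 0.022
top 364.45772234126446 364.45772234126446 256.3939681822138 198.95142971137426 [0.32091703 0.09541989 1.09301772] [ 0.71339219 -0.69792359  0.03899512 -0.04953421]
shoe0 [(0.79, [-0.462, 0.109, 1.064]), (0.77, [-0.28, -0.219, 1.107]), (0.71, [-0.086, 0.165, 1.051]), (0.68, [-0.182, -0.05, 1.078]), (0.66, [-0.25, 0.023, 1.07]), (0.51, [-0.352, 0.102, 1.069])]
nest [(0.87, [0.118, -0.102, 1.092]), (0.69, [-0.188, 0.212, 1.06]), (0.24, [0.193, 0.084, 1.058])]
clamp_knob []
readout [(0.76, [0.378, -0.176, 1.076])]
button_top [(0.4, [0.386, -0.177, 1.055])]
mat [(0.76, [-0.184, 0.0, 1.099]), (0.24, [-0.184, -0.048, 1.08])]
pin_gauge []
side 430.11039706307264 430.11039706307264 256.3269295261075 193.0982354435366 [ 0.37961693 -1.20341775  0.81266513] [ 0.85982637 -0.02728825  0.02152275 -0.50940234]
shoe0 [(0.71, [-0.067, -0.053, 1.744]), (0.69, [-0.159, -0.097, 1.836]), (0.65, [0.171, -0.078, 1.796]), (0.65, [-0.194, 0.034, 1.581]), (0.56, [0.155, 0.019, 1.402])]
nest [(0.87, [0.095, 0.122, 1.434]), (0.24, [-0.088, 0.162, 1.357])]
clamp_knob [(0.94, [0.158, 0.019, 1.401])]
readout [(0.72, [0.191, 0.231, 1.186]), (0.39, [-0.241, -0.012, 1.675])]
button_top [(0.7, [-0.112, 0.07, 1.518])]
mat [(0.65, [-0.045, -0.002, 1.686])]
pin_gauge []
```

```bash
python3 - <<'E'
import cv2
for n in("top","side"):
    i=cv2.imread(f"pics/{n}0.png");cv2.imwrite(f"pics/{n}0b.png",cv2.resize(i,(800,600),interpolation=cv2.INTER_CUBIC))
E
```

```text
(no output)
```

View pics/top0b.png

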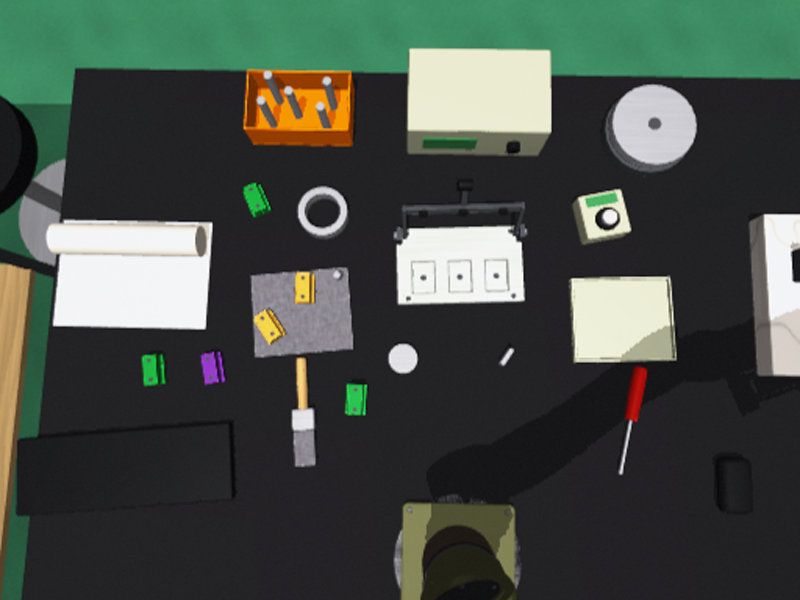

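View pics/side0b.png

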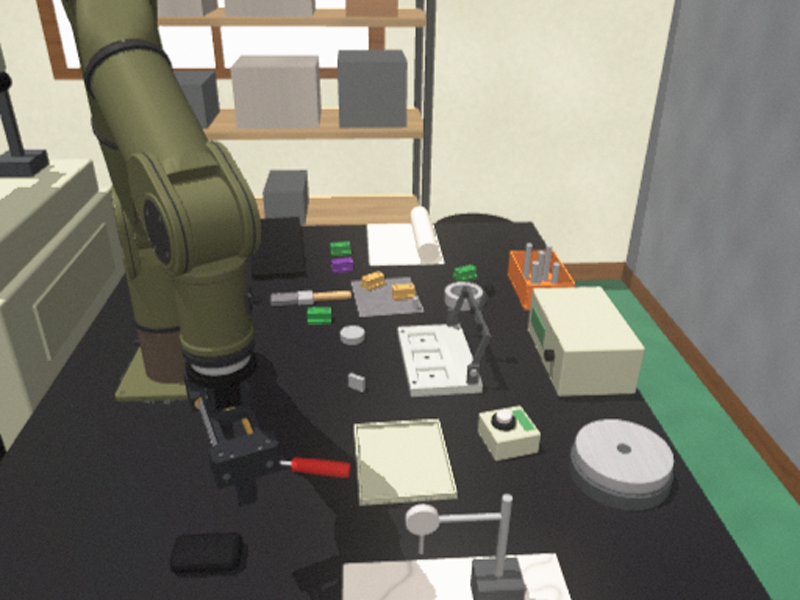

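The top view (800x600) shows two bronze shoes on the mat, at (304,288) and (268,326). The look-alikes are green at (256,199), (153,368) and (356,398), and purple at (212,367). The orange bin at (300,107) is also similar in colour but is no shoe. The nest is at (460,265) with its gate open and the knob at (465,185). The button is at (607,216) and the tray at (622,320). I choose the two bronze ones on the mat.

```bash
cat > h.py <<'E'
import numpy as np,cv2
from scipy.spatial.transform import Rotation as R
def world(p,z=None,uv=None):
    """world points: of every pixel by depth, or of pixels uv on the plane at height z"""
    M=R.from_quat(p["orientation"]).as_matrix();t=np.asarray(p["xyz"])
    if uv is None:
        v,u=np.mgrid[:384,:512].astype(float);d=p["depth"]
        c=np.stack([(u-p["cx"])/p["fx"]*d,(v-p["cy"])/p["fy"]*d,d],-1);return c@M.T+t
    uv=np.atleast_2d(uv).astype(float)
    c=np.c_[(uv[:,0]-p["cx"])/p["fx"],(uv[:,1]-p["cy"])/p["fy"],np.ones(len(uv))]@M.T
    return t+c*((z-t[2])/c[:,2])[:,None]
def pix(p,w):
    M=R.from_quat(p["orientation"]).as_matrix();c=(np.atleast_2d(w)-p["xyz"])@M
    return np.c_[c[:,0]/c[:,2]*p["fx"]+p["cx"],c[:,1]/c[:,2]*p["fy"]+p["cy"]]
def bronze(p):
    h=cv2.cvtColor(p["pixels"],cv2.COLOR_RGB2HSV);return ((h[...,0]>12)&(h[...,0]<32)&(h[...,1]>120)&(h[...,2]>60)).astype(np.uint8)
E
python3 - <<'E'
from h import *
p=dict(np.load("top0.npz"));W=world(p);m=bronze(p)
n,l,st,ce=cv2.connectedComponentsWithStats(m)
for i in range(1,n):
    if st[i,4]<40: continue
    a=W[l==i];t=a[(a[:,2]>.025)&(a[:,2]<.037)]
    print(ce[i].round(1),st[i,4],"mean",a.mean(0).round(4),"zpct",np.percentile(a[:,2],[5,50,95]).round(4),"n",len(t))
    if 60<st[i,4]<800:
        print("  minrect top",cv2.minAreaRect((t[:,:2]*1000).astype(np.float32)), "median",np.median(t,0).round(4))
# table plane, nest top plane checks
for nm,u,v in(("table",200,300),("nest",294,158),("tray floor",390,200),("mat",205,215),("button",389,139),("knob",297,118),("box",372,150)):
    print(nm,W[v-1:v+2,u-1:u+2].reshape(-1,3).mean(0).round(4))
c=lambda a,b,x,y,s:cv2.resize(cv2.cvtColor(p["pixels"],cv2.COLOR_RGB2BGR)[b:b+y,a:a+x],None,fx=s,fy=s,interpolation=cv2.INTER_CUBIC)
A=c(158,168,72,66,5);B=c(245,105,100,95,6)
o=np.zeros((600,800,3),np.uint8);B=cv2.resize(B,(440,418));o[:418,360:800]=B;o[:330,:360]=A;cv2.imwrite("pics/crop1.png",o)
E
```

```text
[193.  68.] 1422 mean [0.8588 0.318  0.0277] zpct [0.0015 0.0058 0.0724] n 6
[  6.9 243.5] 2101 mean [ 0.3051  1.2669 -0.582 ] zpct [-0.6019 -0.5882 -0.5806] n 0
[194.9 183.8] 232 mean [0.4946 0.2944 0.0395] zpct [0.0115 0.0301 0.0349] n 156
  minrect top ((497.6357727050781, 298.48150634765625), (54.93602752685547, 24.604019165039062), 3.373455286026001) median [0.498  0.2983 0.0313]
[172.1 208.3] 249 mean [0.422  0.3611 0.0256] zpct [0.0108 0.03   0.0344] n 165
  minrect top ((422.4966125488281, 363.22222900390625), (54.48329162597656, 26.520265579223633), 35.40087127685547) median [0.4224 0.3625 0.0315]
[193.  244.4] 175 mean [0.3179 0.296  0.0178] zpct [0.0121 0.0183 0.0228] n 0
  minrect top ((0.0, 0.0), (0.0, 0.0), 0.0) median [nan nan nan]
table [0.1755 0.2516 0.124 ]
nest [0.5822 0.0028 0.0203]
tray floor [ 0.4629 -0.2863  0.0062]
mat [0.4061 0.2663 0.0041]
button [ 0.6318 -0.2656  0.0684]
knob [0.6495 0.0099 0.1801]
box [ 0.612  -0.2317  0.018 ]
  return _methods._mean(a, axis=axis, dtype=dtype,
  ret = um.true_divide(
```

View pics/crop1.png

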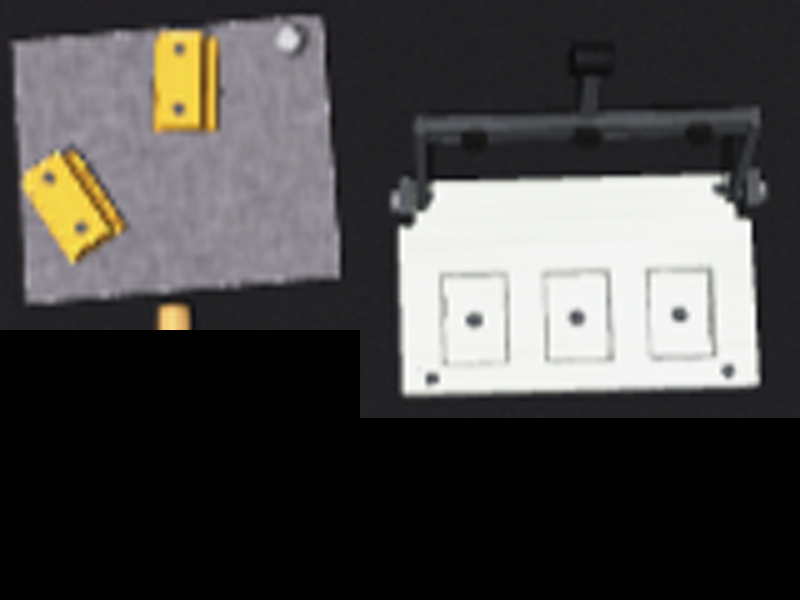

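The crop confirms two bronze shoes, each with a rail and two dark holes, on the mat at crop (185,80) and (72,205). The pin gauge is at (290,40). The nest pockets are at crop (475,318), (577,318) and (680,315), and the gate is resting open with its knob at (592,57).

```bash
cat >> h.py <<'E'
def dark(p,u,v,z,w=3):
    """sub-pixel centroid of a dark spot, put on plane z"""
    g=p["pixels"].astype(float).mean(2)[v-w:v+w+1,u-w:u+w+1];d=np.clip(np.percentile(g,60)*.93-g,0,None)
    y,x=np.mgrid[v-w:v+w+1,u-w:u+w+1];q=[(d*x).sum()/d.sum(),(d*y).sum()/d.sum()];return world(p,z,q)[0]
def rect(p,poly,z,sel):
    pass
E
python3 - <<'E'
from h import *
p=dict(np.load("top0.npz"));W=world(p);g=p["pixels"].astype(float).mean(2)
cu=lambda x:(x-360+.5)/4.4-.5+245
cv_=lambda y:(y+.5)/4.4-.5+105
H=[dark(p,round(cu(x)),round(cv_(y)),.012,2) for x,y in((475,320),(577,318),(680,315))]
print("nest holes",np.round(H,4).tolist()); d=H[0]-H[2];print("yaw",np.arctan2(-d[0],d[1]),np.linalg.norm(d))
# plate mask
m=((g>200)).astype(np.uint8);n,l,st,ce=cv2.connectedComponentsWithStats(m)
i=l[165,277];cnt=max(cv2.findContours((l==i).astype(np.uint8),0,1)[0],key=cv2.contourArea)[:,0]
w=world(p,.02,cnt)[:,:2]*1000;print("plate",cv2.minAreaRect(w.astype(np.float32)))
for nm,hs in(("A",((179,48),(178,109))),("B",((48,177),(81,227)))):
    q=[dark(p,round((x+.5)/5-.5+158),round((y+.5)/5-.5+168),.031,2) for x,y in hs]
    d=q[0]-q[1];print(nm,np.round((q[0]+q[1])/2,4),"yaw",np.arctan2(d[1],d[0]).round(3),np.linalg.norm(d).round(4))
# knob, button, tray
k=W[112:124,290:304].reshape(-1,3);k=k[(k[:,2]>.165)&(k[:,2]<.2)];print("knob",len(k),k.mean(0).round(4),k.min(0).round(4),k.max(0).round(4))
b=W[130:148,380:398].reshape(-1,3);b=b[(b[:,2]>.062)&(b[:,2]<.073)];print("button",len(b),b.mean(0).round(4),b.min(0).round(4),b.max(0).round(4))
f=W[170:240,360:440].reshape(-1,3);s=f[(f[:,2]>.011)&(f[:,2]<.018)];print("tray rim",cv2.minAreaRect((s[:,:2]*1000).astype(np.float32)),len(s))
E
```

```text
nest holes [[0.5234, 0.0721, 0.012], [0.5265, 0.0021, 0.012], [0.5301, -0.0678, 0.012]]
yaw 0.04762006633424964 0.14005880923358066
plate ((548.7901000976562, 3.15283203125), (144.8720703125, 238.6834259033203), 2.6418204307556152)
A [0.4972 0.3004 0.031 ] yaw 0.033 0.0359
B [0.4222 0.3644 0.031 ] yaw 0.609 0.0357
knob 81 [0.6512 0.0085 0.1773] [ 0.6429 -0.0035  0.1654] [0.6622 0.0201 0.1843]
button 74 [ 0.6348 -0.2681  0.0678] [ 0.6227 -0.2848  0.0626] [ 0.648  -0.2474  0.0714]
tray rim ((441.3245849609375, -308.4742736816406), (182.43844604492188, 192.8453826904297), 1.583053469657898) 339
```

Call:
step_arm(
  motion=[
    {"dp": [60, -27, 0], "twist": [0, 0, 0.15], "hand": 0.2},
    {"dp": [118, -54, 0], "twist": [0, 0, 0.331], "hand": 0.2},
    {"dp": [175, -80, 0], "twist": [0, 0, 0.331], "hand": 0.2},
    {"dp": [232, -106, 0], "twist": [0, 0, 0.331], "hand": 0.2},
    {"dp": [288, -132, 0], "twist": [0, 0, 0.331], "hand": 0.2},
  ],
  force=30,
)

```text
clock: 1.42
tool_pos: [0.4473, -0.3545, 0.261]
eef_rot: [1.0, 0.022, 0.0, 0.0]
contact_force: [0.4, -0.5, -0.1]
opening: 0.603
finger_force: 0.0
```

Call:
step_arm(
  motion=[
    {"dp": [8, -60, 0], "twist": [0, 0, 0], "hand": 0.2},
    {"dp": [16, -120, 0], "twist": [0, 0, 0], "hand": 0.2},
    {"dp": [24, -180, 0], "twist": [0, 0, 0], "hand": 0.2},
    {"dp": [32, -240, 0], "twist": [0, 0, 0], "hand": 0.2},
    {"dp": [40, -300, 0], "twist": [0, 0, 0], "hand": 0.2},
  ],
)

```text
clock: 2.05
tool_pos: [0.4727, -0.0526, 0.261]
eef_rot: [1.0, 0.022, 0.001, 0.0]
contact_force: [0.2, 0.5, 0.1]
opening: 0.598
finger_force: 0.0
```

Call:
step_arm(
  motion=[
    {"dp": [8, -60, 0], "twist": [0, 0, 0], "hand": 0.2},
    {"dp": [16, -120, 0], "twist": [0, 0, 0], "hand": 0.2},
    {"dp": [24, -180, 10], "twist": [0, 0, 0], "hand": 0.2},
    {"dp": [32, -240, 30], "twist": [0, 0, 0], "hand": 0.2},
    {"dp": [38, -300, 60], "twist": [0, 0, 0], "hand": 0.2},
  ],
)

```text
clock: 2.68
tool_pos: [0.4975, 0.2441, 0.2036]
eef_rot: [1.0, 0.023, 0.001, -0.001]
contact_force: [1.9, -0.4, 0.8]
opening: 0.602
finger_force: 0.0
```

Call:
step_arm(
  motion=[
    {"dp": [0, -30, 40], "twist": [0, 0, 0], "hand": 0.2},
    {"dp": [0, -49, 80], "twist": [0, 0, 0], "hand": 0.2},
    {"dp": [0, -49, 80], "twist": [0, 0, 0], "hand": 0.2},
    {"dp": [0, -49, 80], "twist": [0, 0, 0], "hand": 0.2},
  ],
)

```text
clock: 3.18
tool_pos: [0.4954, 0.2893, 0.1246]
eef_rot: [1.0, 0.022, 0.001, 0.0]
contact_force: [0.2, -0.4, 0.6]
opening: 0.6
finger_force: 0.0
```

```bash
cat >> h.py <<'E'
def shoes(p,zt=.031):
    """bronze shoes by top depth: centre of the face at height zt, yaw"""
    W=world(p);n,l,st,ce=cv2.connectedComponentsWithStats(bronze(p))
    for i in range(1,n):
        if not 60<st[i,4]<500: continue
        a=W[l==i];t=a[abs(a[:,2]-zt)<.006]
        if len(t)<40: continue
        (c,s,an)=cv2.minAreaRect((t[:,:2]*1000).astype(np.float32));print("shoe",np.round(c,1),np.round(s,1),round(an,1),"n",len(t),"median",(np.median(t,0)*1000).round(1),"mid",((t.min(0)+t.max(0))*500).round(1))
E
python3 - <<'E'
from h import *
from plant import r
p=r.snapshot("top");shoes(p);p2=r.snapshot("side");np.savez("s1.npz",**p2)
s=r.get_state();print(s["tool_pos"],s["eef_rot"])
I=p["pixels"][150:240,150:240,::-1];J=p2["pixels"][130:250,180:340,::-1]
o=np.zeros((480,800,3),np.uint8);o[:360,:360]=cv2.resize(I,(360,360));o[:330,360:800]=cv2.resize(J,(440,330));cv2.imwrite("pics/c2.png",o)
E
```

```text
shoe [483.2 292.9] [14.6 24.1] 87.2 n 42 median [483.3 292.1  31.8] mid [483.1 293.3  30.2]
[0.4959059  0.2892545  0.12529154] [ 9.99772329e-01  2.12866313e-02  1.44657650e-03 -2.78572493e-04]
```

View pics/c2.png

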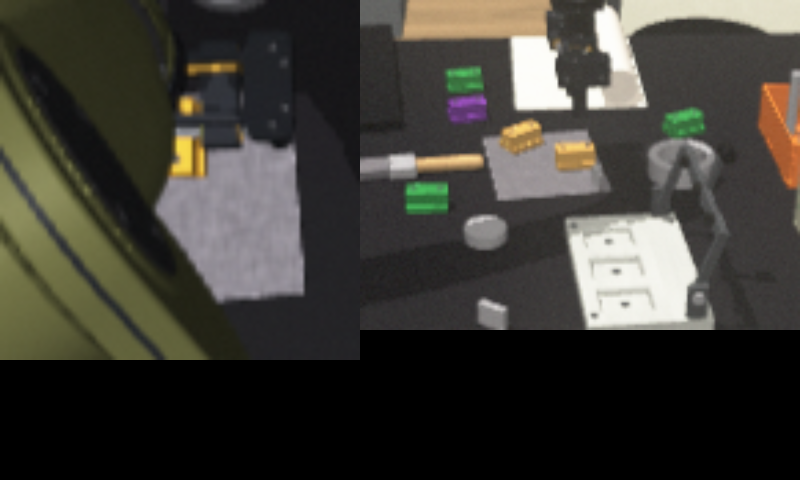

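The arm hides part of the top view. The side view shows both shoes still where they were, at (575,155) and (522,136), with the gripper over the first.

Call:
step_arm(
  motion=[
    {"dp": [2, -10, 30], "twist": [0, 0, 0], "hand": 0.2},
    {"dp": [2, -10, 60], "twist": [0, 0, 0], "hand": 0.2},
    {"dp": [2, -10, 60], "twist": [0, 0, 0], "hand": 0.2},
    {"dp": [2, -10, 60], "twist": [0, 0, 0], "hand": 0.2},
  ],
)

```text
clock: 3.78
tool_pos: [0.4971, 0.3001, 0.0651]
eef_rot: [1.0, 0.022, 0.001, -0.0]
contact_force: [0.7, 0.4, 0.7]
opening: 0.6
finger_force: 0.0
```

Call:
step_arm(
  motion=[
    {"dp": [0, 0, 15], "twist": [0, 0, 0], "hand": 0.2},
    {"dp": [0, 0, 27], "twist": [0, 0, 0], "hand": 0.2},
    {"dp": [0, 0, 27.5], "twist": [0, 0, 0], "hand": 0.2},
    {"dp": [0, 0, 27.5], "twist": [0, 0, 0], "hand": -0.3},
    {"dp": [0, 0, 27.5], "twist": [0, 0, 0], "hand": -0.7},
  ],
)

```text
clock: 4.4
tool_pos: [0.4962, 0.3006, 0.0361]
eef_rot: [1.0, 0.022, 0.0, -0.0]
contact_force: [0.2, -0.9, -0.3]
opening: 0.398
finger_force: 0.0
```

Call:
step_arm(
  motion=[
    {"dp": [0, 0, 0], "twist": [0, 0, 0], "hand": -0.7},
    {"dp": [0, 0, 0], "twist": [0, 0, 0], "hand": -0.7},
    {"dp": [0, 0, 0], "twist": [0, 0, 0], "hand": -0.7},
  ],
  force=35,
)

```text
clock: 4.78
tool_pos: [0.4962, 0.3006, 0.0362]
eef_rot: [1.0, 0.022, 0.0, -0.0]
contact_force: [-1.0, 0.6, 2.1]
opening: 0.289
finger_force: 35.0
```

Call:
step_arm(
  motion=[
    {"dp": [0, 0, -20], "twist": [0, 0, 0], "hand": -0.7},
    {"dp": [0, 0, -50], "twist": [0, 0, 0], "hand": -0.7},
    {"dp": [0, 0, -80], "twist": [0, 0, 0], "hand": -0.7},
    {"dp": [2, 40, -80], "twist": [0, 0, 0], "hand": -0.7},
    {"dp": [4, 90, -80], "twist": [0, 0, 0], "hand": -0.7},
  ],
)

```text
clock: 5.4
tool_pos: [0.5043, 0.2112, 0.1174]
eef_rot: [1.0, 0.024, 0.001, -0.001]
contact_force: [-0.1, -1.4, -2.8]
opening: 0.288
finger_force: 35.0
```

Call:
step_arm(
  motion=[
    {"dp": [3, 50, 0], "twist": [0, 0, 0], "hand": -0.7},
    {"dp": [6, 100, 0], "twist": [0, 0, 0], "hand": -0.7},
    {"dp": [9, 150, 0], "twist": [0, 0, 0], "hand": -0.7},
    {"dp": [12, 200, 0], "twist": [0, 0, 0], "hand": -0.7},
    {"dp": [12, 240, 0], "twist": [0, 0, 0], "hand": -0.7},
  ],
)

```text
clock: 6.02
tool_pos: [0.5269, -0.0313, 0.1169]
eef_rot: [1.0, 0.021, 0.0, 0.001]
contact_force: [0.4, 0.1, -2.3]
opening: 0.293
finger_force: 35.0
```

Call:
step_arm(
  motion=[
    {"dp": [0, 15, 0], "twist": [0, 0, 0], "hand": -0.7},
    {"dp": [0, 30, 0], "twist": [0, 0, 0], "hand": -0.7},
    {"dp": [0, 30, 0], "twist": [0, 0, 0], "hand": -0.7},
  ],
)

```text
clock: 6.4
tool_pos: [0.5282, -0.0585, 0.1161]
eef_rot: [1.0, 0.022, 0.0, 0.0]
contact_force: [0.9, 0.2, -2.3]
opening: 0.292
finger_force: 35.0
```

Call:
step_arm(
  motion=[
    {"dp": [0.5, 9, 0], "twist": [0, 0, -0.003], "hand": -0.7},
    {"dp": [0.5, 9, 25], "twist": [0, 0, -0.003], "hand": -0.7},
    {"dp": [0.5, 9, 50], "twist": [0, 0, -0.003], "hand": -0.7},
    {"dp": [0.5, 9, 50], "twist": [0, 0, -0.003], "hand": -0.7},
  ],
)

```text
clock: 6.9
tool_pos: [0.5279, -0.0665, 0.0646]
eef_rot: [1.0, 0.025, -0.002, -0.0]
contact_force: [0.6, 0.2, -1.7]
opening: 0.291
finger_force: 35.0
```

```bash
python3 - <<'E'
from h import *
from plant import r
p=r.snapshot("side");W=world(p);s=r.get_state();T=s["tool_pos"];print(T,s["eef_rot"])
n,l,st,ce=cv2.connectedComponentsWithStats(bronze(p))
for i in range(1,n):
    if st[i,4]<60: continue
    a=W[l==i];print(ce[i].round(),st[i,4],"min",np.percentile(a,1,axis=0).round(4),"max",np.percentile(a,99,axis=0).round(4),"med",np.median(a,0).round(4))
u,v=pix(p,T)[0].astype(int);cv2.imwrite("pics/c3.png",cv2.resize(p["pixels"][v-45:v+45,u-60:u+60,::-1],None,fx=6,fy=6,interpolation=cv2.INTER_CUBIC))
print(u,v)
E
```

```text
[ 0.5286635  -0.06672147  0.06557484] [ 9.99696002e-01  2.46436653e-02 -7.54032131e-04 -1.59410394e-04]
[38. 29.] 549 min [-0.8793  1.8091  0.2696] max [-0.6786  1.8625  0.5664] med [-0.8388  1.8383  0.3792]
[140.  38.] 101 min [-0.1986  1.813   0.2673] max [-0.1492  1.8631  0.4308] med [-0.178   1.8378  0.3282]
[81. 47.] 83 min [-0.6155  1.2624  0.2674] max [-0.3621  1.8609  0.3967] med [-0.5728  1.8358  0.2841]
[380. 173.] 302 min [ 0.9083  0.2579 -0.7436] max [1.7498 1.8598 0.0705] med [ 1.5936  1.8311 -0.6931]
[238. 179.] 122 min [ 0.3917  0.3314 -0.0034] max [0.4491 0.451  0.033 ] med [0.4207 0.3572 0.0222]
[464. 254.] 1561 min [ 1.7378  0.2724 -0.7477] max [ 1.7607  1.6632 -0.6519] med [ 1.7499  0.7164 -0.7006]
[275. 234.] 93 min [ 0.5    -0.154   0.0362] max [ 0.5526 -0.058   0.1101] med [ 0.5168 -0.0808  0.0454]
276 226
```

View pics/c3.png

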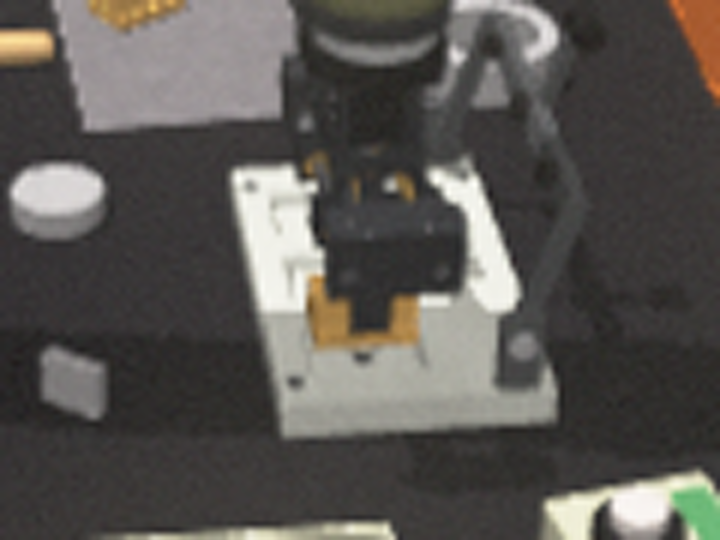

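The shoe hangs in the gripper just over pocket 0, spanning crop x 310–418 with the finger at 372. I'll measure the offset along the rail before lowering.

```bash
python3 - <<'E'
from h import *
from plant import r
p=r.snapshot("side");s=r.get_state();T=s["tool_pos"];print(T)
g=p["pixels"].astype(int)
m=bronze(p)
for v in range(228,241):
    row=g[v,262:292]; c=np.where(m[v,262:292])[0]+262
    d=p["depth"][v,262:292]
    print(v,c.min() if len(c) else None,c.max() if len(c) else None,"".join("#" if x.sum()<200 else ("b" if mm else ".") for x,mm in zip(row,m[v,262:292])))
# predicted pixel columns of shoe corners (near face, rail y -13 / foot -19) and finger edges, for zero offset
ps=2*s["eef_rot"][1]
X=np.array([np.cos(ps),np.sin(ps),0]);Y=np.array([np.sin(ps),-np.cos(ps),0])
for nm,y,z in(("rail",13,-.012),("foot top",19,-.024),("foot bot",19,-.034)):
    print(nm,pix(p,[np.array(T)+X*sx*.028+Y*y/1000+[0,0,z] for sx in(-1,1)]).round(2).tolist())
print("finger back",pix(p,[np.array(T)+X*sx*.009+Y*.030+[0,0,-.015] for sx in(-1,1)]).round(2).tolist())
# pocket 0 centre hole in this picture is covered; pocket 1,2 holes:
for uv in((0.5267,.0021,.012),(0.5234,.0720,.012)): print("hole pred",pix(p,uv).round(2))
E
```

```text
[ 0.52925648 -0.06694336  0.066267  ]
228 268 269 ......bb.#####################
229 268 269 ......bb.##############.......
230 268 284 ......bbb.#.########bbb.......
231 268 284 ......bbbbbbb######.bbb.......
232 268 284 ......bbbbbbb######.bbb.......
233 268 284 ......bbbbbbb######.bbb.......
234 268 284 ......bbbbbbb######.bbb.......
235 268 285 ......bbbbbbb######bbbbb......
236 269 285 .......bbbbbbbbbbbbbbbbb......
237 269 284 .......bbbbbbbbbbbbbbbb.......
238 None None ..............................
239 None None ..............................
240 None None ..............................
rail [[268.33, 232.53], [285.86, 231.5]]
foot top [[268.51, 236.77], [286.04, 235.72]]
foot bot [[268.44, 239.39], [285.91, 238.33]]
finger back [[275.1, 236.01], [280.8, 235.67]]
hole pred [[273.06 228.9 ]]
hole pred [[270.07 217.92]]
```

Call:
step_arm(
  motion=[
    {"dp": [1, 1, 4], "twist": [0, 0, 0], "hand": -0.7},
    {"dp": [1, 1, 8], "twist": [0, 0, 0], "hand": -0.7},
    {"dp": [1, 1, 12], "twist": [0, 0, 0], "hand": -0.7},
    {"dp": [1, 1, 14], "twist": [0, 0, 0], "hand": -0.7},
  ],
)

```text
clock: 7.5
tool_pos: [0.5299, -0.0684, 0.0517]
eef_rot: [1.0, 0.024, -0.0, 0.0]
contact_force: [-0.4, 0.1, -2.2]
opening: 0.293
finger_force: 35.0
```

Call:
step_arm(
  motion=[
    {"dp": [0, 0, 2], "twist": [0, 0, 0], "hand": -0.7},
    {"dp": [0, 0, 4], "twist": [0, 0, 0], "hand": -0.7},
    {"dp": [0, 0, 4], "twist": [0, 0, 0], "hand": -0.7},
  ],
)

```text
clock: 7.88
tool_pos: [0.53, -0.0684, 0.0478]
eef_rot: [1.0, 0.024, -0.0, 0.0]
contact_force: [-0.1, 0.9, -2.6]
opening: 0.287
finger_force: 35.0
```

Call:
step_arm(
  motion=[
    {"dp": [0, 0, 1.5], "twist": [0, 0, 0], "hand": -0.7},
    {"dp": [0, 0, 3], "twist": [0, 0, 0], "hand": -0.7},
    {"dp": [0, 0, 3], "twist": [0, 0, 0], "hand": -0.7},
  ],
)

```text
clock: 8.25
tool_pos: [0.5301, -0.0684, 0.0451]
eef_rot: [1.0, 0.024, 0.0, 0.0]
contact_force: [-1.5, -0.5, 1.4]
opening: 0.296
finger_force: 3.5
```

Call:
step_arm(
  motion=[
    {"dp": [0, 0, 0.5], "twist": [0, 0, 0], "hand": -0.7},
    {"dp": [0, 0, 0.5], "twist": [0, 0, 0], "hand": 0.2},
    {"dp": [0, 0, 0.5], "twist": [0, 0, 0], "hand": 0.2},
    {"dp": [0, 0, 0.5], "twist": [0, 0, 0], "hand": 0.2},
  ],
)

```text
clock: 8.75
tool_pos: [0.5301, -0.0684, 0.0443]
eef_rot: [1.0, 0.024, -0.0, 0.0]
contact_force: [0.0, 0.1, 0.1]
opening: 0.593
finger_force: 0.0
```

Call:
step_arm(
  motion=[
    {"dp": [0, 0, -30], "twist": [0, 0, 0], "hand": 0.2},
    {"dp": [0, 0, -70], "twist": [0, 0, 0], "hand": 0.2},
    {"dp": [0, -50, -90], "twist": [0, 0, 0], "hand": 0.2},
    {"dp": [-10, -110, -90], "twist": [0, 0, -0.1], "hand": 0.2},
    {"dp": [-20, -170, -90], "twist": [0, 0, -0.25], "hand": 0.2},
  ],
)

```text
clock: 9.38
tool_pos: [0.502, 0.102, 0.1348]
eef_rot: [0.989, 0.15, 0.001, -0.0]
contact_force: [-0.1, 0.4, 0.5]
opening: 0.598
finger_force: 0.0
```

```bash
cat >> h.py <<'E'
def goto(s,xyz,yaw):
    """shift (mm) and twist from state s to a tool-down pose, in tool axes"""
    M=R.from_quat(s["eef_rot"]);T=R.from_euler("z",yaw)*R.from_euler("x",np.pi)
    print("dp",(M.inv().apply(np.array(xyz)-s["tool_pos"])*1000).round(1).tolist(),"twist",(M.inv()*T).as_rotvec().round(3).tolist())
E
python3 - <<'E'
from h import *
from plant import r
p=r.snapshot("top");print("mat:");shoes(p,.031);print("nest:");shoes(p,.040)
s=r.get_state();print(s["tool_pos"])
goto(s,[.4224,.3638,.12],.612)
I=p["pixels"][130:240,150:350,::-1];cv2.imwrite("pics/c4.png",cv2.resize(I,None,fx=4,fy=4,interpolation=cv2.INTER_CUBIC))
E
```

```text
mat:
shoe [422.5 363.3] [55.  26.3] 36.1 n 165 median [422.3 362.5  31.4] mid [421.1 363.4  30.8]
nest:
[0.49930185 0.11351756 0.13467499]
dp [5.8, -261.6, 16.9] twist [-0.008, -0.004, -0.291]
```

View pics/c4.png

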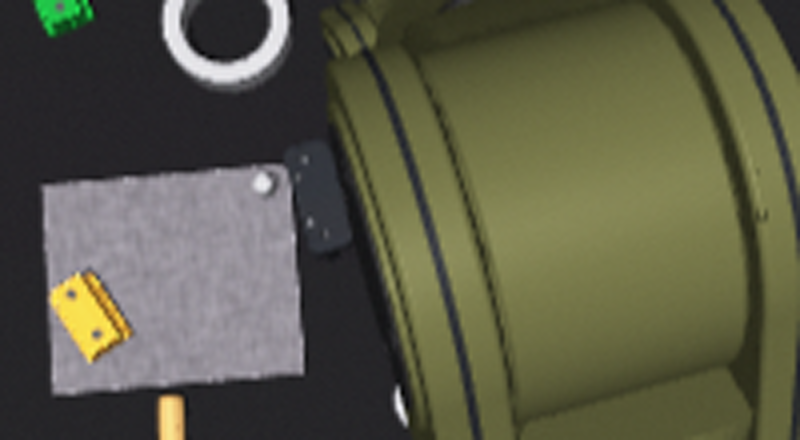

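Shoe B is still at crop (90,315) on the mat. The arm hides the nest, so I'll check that later. Next I go to B.

Call:
step_arm(
  motion=[
    {"dp": [1, -60, 0], "twist": [0, 0, -0.1], "hand": 0.2},
    {"dp": [3, -120, 0], "twist": [0, 0, -0.2], "hand": 0.2},
    {"dp": [4, -180, 0], "twist": [0, 0, -0.29], "hand": 0.2},
    {"dp": [6, -235, 5], "twist": [0, 0, -0.295], "hand": 0.2},
    {"dp": [6, -262, 17], "twist": [-0.008, -0.004, -0.295], "hand": 0.2},
  ],
)

```text
clock: 10.05
tool_pos: [0.4296, 0.3567, 0.1175]
eef_rot: [0.956, 0.294, -0.001, 0.003]
contact_force: [-0.4, -0.9, -0.4]
opening: 0.602
finger_force: 0.0
```

Call:
step_arm(
  motion=[
    {"dp": [0, 0, 5], "twist": [0, 0, 0], "hand": 0.2},
    {"dp": [0, 0, 5], "twist": [0, 0, 0], "hand": 0.2},
  ],
)

```text
clock: 10.3
tool_pos: [0.4312, 0.3504, 0.1119]
eef_rot: [0.957, 0.291, -0.002, 0.005]
contact_force: [0.1, -0.2, 0.2]
opening: 0.603
finger_force: 0.0
```

```bash
python3 - <<'E'
from h import *
from plant import r
s=r.get_state();print(s["tool_pos"],s["eef_rot"])
goto(s,[.4224,.3638,.0365],.615)
p=r.snapshot("side");n,l,st,ce=cv2.connectedComponentsWithStats(bronze(p));W=world(p)
for i in range(1,n):
    if st[i,4]>60 and ce[i][1]>100: print(ce[i],np.median(W[l==i],0))
I=p["pixels"][185:275,215:335,::-1];cv2.imwrite("pics/c5.png",cv2.resize(I,None,fx=5,fy=5,interpolation=cv2.INTER_CUBIC))
E
```

```text
[0.43121963 0.35040093 0.11190305] [ 0.95665283  0.29117242 -0.00204656  0.00545828]
dp [0.7, -16.7, 75.2] twist [0.009, 0.007, -0.024]
[379.85947712 172.88235294] [ 1.59936925  1.83146388 -0.69437382]
[238.30578512 179.24793388] [0.42018744 0.35717482 0.0222043 ]
[464.57188703 254.72721438] [ 1.74978556  0.71880323 -0.70226142]
[276.57926829 236.82317073] [ 0.52998725 -0.07899028  0.03614634]
```

View pics/c5.png

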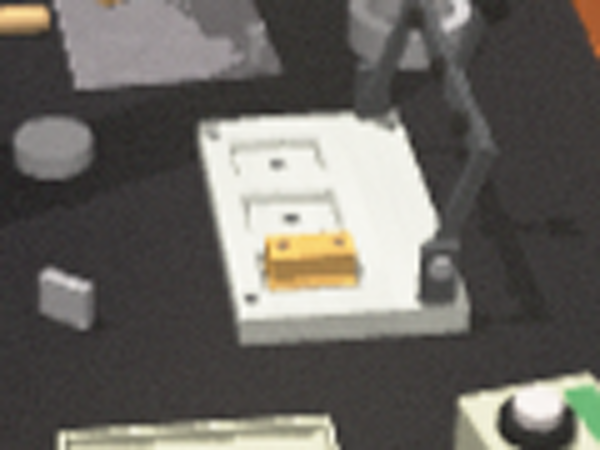

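Shoe A is seated in pocket 0 at crop (310,262) and looks level. Next comes the descent on B.

Call:
step_arm(
  motion=[
    {"dp": [0.5, -17, 15], "twist": [0.009, 0.007, -0.024], "hand": 0.2},
    {"dp": [0.5, -17, 35], "twist": [0.009, 0.007, -0.024], "hand": 0.2},
    {"dp": [0.5, -17, 45], "twist": [0.009, 0.007, -0.024], "hand": 0.2},
    {"dp": [0.5, -17, 45], "twist": [0.009, 0.007, -0.024], "hand": 0.2},
  ],
)

```text
clock: 10.85
tool_pos: [0.4222, 0.3651, 0.067]
eef_rot: [0.953, 0.303, 0.0, -0.0]
contact_force: [-0.5, 0.8, 0.2]
opening: 0.599
finger_force: 0.0
```

```bash
python3 - <<'E'
from h import *
from plant import r
s=r.get_state();print(s["tool_pos"],s["eef_rot"])
goto(s,[.4224,.3638,.0365],.615)
E
```

```text
[0.42224746 0.36509086 0.06698515] [ 9.53114865e-01  3.02608427e-01  1.82378630e-04 -4.01833466e-04]
dp [-0.6, 1.2, 30.5] twist [-0.001, -0.001, -0.0]
```

Call:
step_arm(
  motion=[
    {"dp": [-0.5, 1, 15], "twist": [0, 0, 0], "hand": 0.2},
    {"dp": [-0.5, 1, 29], "twist": [0, 0, 0], "hand": 0.2},
    {"dp": [-0.5, 1, 30], "twist": [0, 0, 0], "hand": 0.2},
    {"dp": [-0.5, 1, 30], "twist": [0, 0, 0], "hand": -0.3},
    {"dp": [-0.5, 1, 30], "twist": [0, 0, 0], "hand": -0.7},
  ],
)

```text
clock: 11.48
tool_pos: [0.4221, 0.3658, 0.0376]
eef_rot: [0.953, 0.304, 0.001, -0.001]
contact_force: [1.2, 0.3, 0.6]
opening: 0.4
finger_force: 0.0
```

Call:
step_arm(
  motion=[
    {"dp": [0, 0, 0], "twist": [0, 0, 0], "hand": -0.7},
    {"dp": [0, 0, 0], "twist": [0, 0, 0], "hand": -0.7},
    {"dp": [0, 0, 0], "twist": [0, 0, 0], "hand": -0.7},
  ],
  force=35,
)

```text
clock: 11.85
tool_pos: [0.4221, 0.3658, 0.0376]
eef_rot: [0.953, 0.304, 0.001, -0.001]
contact_force: [-0.8, -0.0, 3.5]
opening: 0.292
finger_force: 35.0
```

Call:
step_arm(
  motion=[
    {"dp": [0, 0, -20], "twist": [0, 0, 0], "hand": -0.7},
    {"dp": [0, 0, -50], "twist": [0, 0, 0], "hand": -0.7},
    {"dp": [0, 0, -80], "twist": [0, 0, 0], "hand": -0.7},
    {"dp": [0, 0, -85], "twist": [0, 0, 0], "hand": -0.7},
  ],
)

```text
clock: 12.35
tool_pos: [0.4228, 0.366, 0.1246]
eef_rot: [0.953, 0.303, 0.002, -0.002]
contact_force: [-0.0, -0.5, -2.3]
opening: 0.291
finger_force: 35.0
```

```bash
python3 - <<'E'
from h import *
from plant import r
s=r.get_state();print(s["tool_pos"],s["eef_rot"])
goto(s,[.5236,.072,.12],.047)
E
```

```text
[0.42277731 0.36602021 0.12463467] [ 0.95286368  0.3033829   0.00239948 -0.00196764]
dp [-87.8, 298.2, 3.4] twist [-0.004, -0.005, 0.569]
```

Call:
step_arm(
  motion=[
    {"dp": [-17, 58, 0], "twist": [0, 0, 0.13], "hand": -0.7},
    {"dp": [-34, 116, 0], "twist": [0, 0, 0.28], "hand": -0.7},
    {"dp": [-51, 174, 0], "twist": [0, 0, 0.43], "hand": -0.7},
    {"dp": [-68, 232, 0], "twist": [0, 0, 0.565], "hand": -0.7},
    {"dp": [-80, 275, 0], "twist": [-0.004, -0.005, 0.569], "hand": -0.7},
  ],
)

```text
clock: 12.98
tool_pos: [0.5156, 0.0912, 0.1211]
eef_rot: [1.0, 0.022, -0.002, 0.002]
contact_force: [1.1, 1.0, -2.5]
opening: 0.287
finger_force: 35.0
```

Call:
step_arm(
  motion=[
    {"dp": [0, 12, 0], "twist": [0, 0, 0], "hand": -0.7},
    {"dp": [0, 12, 0], "twist": [0, 0, 0], "hand": -0.7},
    {"dp": [0, 12, 0], "twist": [0, 0, 0], "hand": -0.7},
  ],
)

```text
clock: 13.35
tool_pos: [0.5156, 0.0849, 0.1215]
eef_rot: [1.0, 0.025, -0.002, 0.001]
contact_force: [-0.0, 0.3, -2.3]
opening: 0.293
finger_force: 35.0
```

```bash
python3 - <<'E'
from h import *
from plant import r
s=r.get_state();print(s["tool_pos"],s["eef_rot"])
goto(s,[.5241,.072,.066],.047)
E
```

```text
[0.51557626 0.08491312 0.12146545] [ 9.99676423e-01  2.53585332e-02 -1.87420672e-03  6.93788905e-04]
dp [8.1, 13.3, 55.5] twist [0.001, 0.004, 0.004]
```

Call:
step_arm(
  motion=[
    {"dp": [8, 13, 0], "twist": [0.001, 0.004, 0.004], "hand": -0.7},
    {"dp": [8, 13, 30], "twist": [0.001, 0.004, 0.004], "hand": -0.7},
    {"dp": [8, 13, 55], "twist": [0.001, 0.004, 0.004], "hand": -0.7},
    {"dp": [8, 13, 55], "twist": [0.001, 0.004, 0.004], "hand": -0.7},
    {"dp": [8, 13, 55], "twist": [0.001, 0.004, 0.004], "hand": -0.7},
  ],
)

```text
clock: 13.98
tool_pos: [0.5253, 0.0701, 0.0673]
eef_rot: [1.0, 0.022, 0.001, 0.001]
contact_force: [0.4, 0.1, -3.1]
opening: 0.292
finger_force: 35.0
```

```bash
python3 - <<'E'
from h import *
from plant import r
s=r.get_state();print(s["tool_pos"],s["eef_rot"])
goto(s,[.5241,.072,.0465],.047)
p=r.snapshot("side");n,l,st,ce=cv2.connectedComponentsWithStats(bronze(p));W=world(p)
for i in range(1,n):
    if st[i,4]>60 and ce[i][1]>200: print(ce[i].round(1),st[i],np.median(W[l==i],0))
T=s["tool_pos"];ps=.047;X=np.array([np.cos(ps),np.sin(ps),0]);Y=np.array([np.sin(ps),-np.cos(ps),0])
m=bronze(p);u,v=pix(p,T)[0].astype(int);g=p["pixels"].astype(int)
for vv in range(v,v+14): print(vv,u-15,"".join("#" if g[vv,k].sum()<200 else ("b" if m[vv,k] else ".") for k in range(u-15,u+15)))
print("rail",pix(p,[np.array(T)+X*sx*.028+Y*.013+[0,0,-.012] for sx in(-1,1)]).round(2).tolist())
E
```

```text
[0.52534115 0.07010242 0.06731847] [9.99756532e-01 2.20223279e-02 1.09610900e-03 8.32042733e-04]
dp [-1.2, -2.0, 20.8] twist [0.002, -0.002, -0.003]
[465.  255.2] [ 404  178  108  144 1560] [ 1.74987081  0.70460746 -0.7003106 ]
[269.5 210.3] [263 204  16  12  99] [0.51238461 0.0570016  0.05012776]
[276.4 236.7] [268 232  18  11 167] [ 0.52800224 -0.07830935  0.0356052 ]
204 256 ######.bb#####################
205 256 ######.bb.####################
206 256 ######.bbb.bb.######.bb.######
207 256 ######.bbbbbbb#####.bbb.......
208 256 .......bbbbbbb#####.bbb.......
209 256 .......bbbbbb.#####.bbb.......
210 256 .......bbbbbb.#####.bbb.......
211 256 .......bbbbbb.#####.bbb.......
212 256 .......bbbbbb.#####.bbb.......
213 256 ........bbbbbbbbbbbbbbb.......
214 256 ........bbbbbbbbbbbbbbb.......
215 256 ........bb....................
216 256 ..............................
217 256 ..............................
rail [[263.45, 209.9], [279.6, 209.06]]
```

Call:
step_arm(
  motion=[
    {"dp": [-0.8, -2, 4], "twist": [0.002, -0.002, -0.003], "hand": -0.7},
    {"dp": [-0.8, -2, 9], "twist": [0.002, -0.002, -0.003], "hand": -0.7},
    {"dp": [-0.8, -2, 13.5], "twist": [0.002, -0.002, -0.003], "hand": -0.7},
    {"dp": [-0.8, -2, 13.5], "twist": [0.002, -0.002, -0.003], "hand": -0.7},
  ],
)

```text
clock: 14.52
tool_pos: [0.5235, 0.0719, 0.0528]
eef_rot: [1.0, 0.023, -0.001, 0.0]
contact_force: [-0.2, 0.2, -2.5]
opening: 0.294
finger_force: 35.0
```

Call:
step_arm(
  motion=[
    {"dp": [0, 0, 2], "twist": [0, 0, 0], "hand": -0.7},
    {"dp": [0, 0, 4], "twist": [0, 0, 0], "hand": -0.7},
    {"dp": [0, 0, 4], "twist": [0, 0, 0], "hand": -0.7},
  ],
)

```text
clock: 14.9
tool_pos: [0.5237, 0.072, 0.049]
eef_rot: [1.0, 0.023, -0.001, -0.0]
contact_force: [0.3, 0.8, -2.2]
opening: 0.29
finger_force: 35.0
```

Call:
step_arm(
  motion=[
    {"dp": [0, 0, 1.5], "twist": [0, 0, 0], "hand": -0.7},
    {"dp": [0, 0, 2.5], "twist": [0, 0, 0], "hand": -0.7},
    {"dp": [0, 0, 3], "twist": [0, 0, 0], "hand": -0.7},
  ],
)

```text
clock: 15.28
tool_pos: [0.5238, 0.0719, 0.0466]
eef_rot: [1.0, 0.023, -0.0, -0.0]
contact_force: [-1.5, 0.0, 5.3]
opening: 0.288
finger_force: 35.0
```

Call:
step_arm(
  motion=[
    {"dp": [0, 0, 0], "twist": [0, 0, 0], "hand": 0.2},
    {"dp": [0, 0, 0], "twist": [0, 0, 0], "hand": 0.2},
    {"dp": [0, 0, 0], "twist": [0, 0, 0], "hand": 0.2},
    {"dp": [0, 0, -40], "twist": [0, 0, 0], "hand": 0.2},
    {"dp": [0, 0, -100], "twist": [0, 0, 0], "hand": 0.2},
  ],
)

```text
clock: 15.9
tool_pos: [0.5229, 0.0718, 0.146]
eef_rot: [1.0, 0.024, -0.002, 0.0]
contact_force: [0.3, 0.1, -0.7]
opening: 0.603
finger_force: 0.0
```

Call:
step_arm(
  motion=[
    {"dp": [-50, 0, -50], "twist": [0, 0, 0], "hand": 0.0},
    {"dp": [-80, -40, -100], "twist": [0, 0, 0], "hand": 0.0},
    {"dp": [-80, -90, -110], "twist": [0, 0, 0], "hand": 0.0},
    {"dp": [-80, -140, -110], "twist": [0, 0, 0], "hand": 0.0},
    {"dp": [-80, -140, -110], "twist": [0, 0, 0], "hand": 0.0},
  ],
)

```text
clock: 16.52
tool_pos: [0.4369, 0.213, 0.2568]
eef_rot: [1.0, 0.027, 0.0, -0.002]
contact_force: [-0.6, 0.1, 0.2]
opening: 0.5
finger_force: 0.0
```

```bash
python3 - <<'E'
from h import *
from plant import r
p=r.snapshot("top");W=world(p);q=r.snapshot("side")
s=r.get_state();print(s["tool_pos"])
m=bronze(p);n,l,st,ce=cv2.connectedComponentsWithStats(m)
for i in range(1,n):
    a=W[l==i];a=a[(a[:,2]>.02)&(a[:,2]<.06)]
    if 60<st[i,4]<500 and len(a)>50: 
        t=a[a[:,2]>.034];print(ce[i].round(1),len(a),"top z med",np.median(t,0).round(4),t[:,2].std().round(4),cv2.minAreaRect((t[:,:2]*1000).astype(np.float32)))
goto(s,[.6526,.0082,.25],.047)
A=p["pixels"][110:200,240:350,::-1];B=q["pixels"][175:275,215:325,::-1]
o=np.zeros((600,800,3),np.uint8);o[:327,:400]=cv2.resize(A,(400,327));o[:364,400:]=cv2.resize(B,(400,364));cv2.imwrite("pics/c6.png",o[:370])
E
```

```text
[0.43720322 0.20784391 0.25613494]
[318.  174.8] 233 top z med [ 0.5306 -0.069   0.0409] 0.002 ((531.1839599609375, -68.19280242919922), (54.63340377807617, 26.158836364746094), 0.6364312767982483)
[270.9 176.4] 229 top z med [0.5221 0.0714 0.0409] 0.0022 ((522.8328857421875, 71.33381652832031), (53.72798538208008, 23.640445709228516), 1.139142632484436)
dp [205.6, 209.7, 5.9] twist [0.001, 0.002, 0.001]
```

View pics/c6.png

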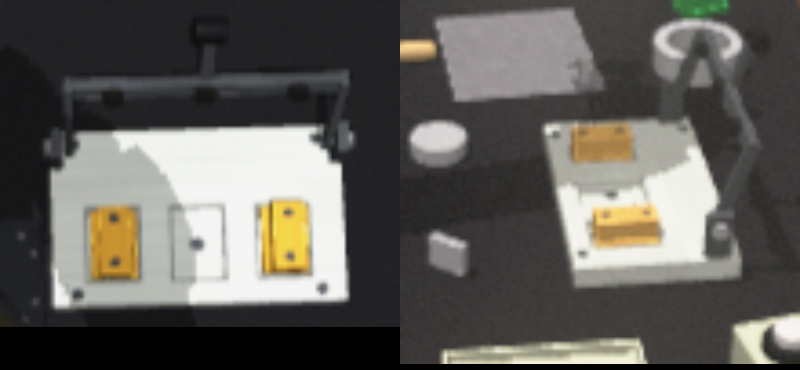

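Both shoes sit square in pockets 2 and 0 (crop (115,242) and (290,238)), with rail tops at about 40 mm. The gate is open with its knob at (210,30). Next I go to the knob.

Call:
step_arm(
  motion=[
    {"dp": [41, 42, 0], "twist": [0, 0, 0], "hand": 0.0},
    {"dp": [82, 84, 0], "twist": [0, 0, 0], "hand": 0.0},
    {"dp": [123, 126, 2], "twist": [0, 0, 0], "hand": 0.0},
    {"dp": [164, 168, 4], "twist": [0, 0, 0], "hand": 0.0},
    {"dp": [205.5, 209.5, 6], "twist": [0, 0, 0], "hand": 0.0},
  ],
)

```text
clock: 17.25
tool_pos: [0.653, 0.0041, 0.2495]
eef_rot: [1.0, 0.022, -0.001, 0.0]
contact_force: [0.9, -0.0, -0.1]
opening: 0.5
finger_force: 0.0
```

Call:
step_arm(
  motion=[
    {"dp": [0, 3, 0], "twist": [0, 0, 0], "hand": 0.0},
    {"dp": [0, 3, 0], "twist": [0, 0, 0], "hand": 0.0},
    {"dp": [0, 3, 0], "twist": [0, 0, 0], "hand": 0.0},
  ],
)

```text
clock: 17.62
tool_pos: [0.6516, 0.0066, 0.25]
eef_rot: [1.0, 0.024, -0.001, -0.001]
contact_force: [0.6, -0.4, -0.6]
opening: 0.501
finger_force: 0.0
```

```bash
python3 - <<'E'
from h import *
from plant import r
s=r.get_state();print(s["tool_pos"],s["eef_rot"])
goto(s,[.6526,.0082,.174],.047)
E
```

```text
[0.65162001 0.0065725  0.2500346 ] [ 9.99706597e-01  2.41874785e-02 -1.17045205e-03 -5.62474292e-04]
dp [1.2, -1.5, 76.0] twist [-0.001, 0.002, 0.001]
```

Call:
step_arm(
  motion=[
    {"dp": [1, -1.5, 40], "twist": [0, 0, 0], "hand": 0.0},
    {"dp": [1, -1.5, 75], "twist": [0, 0, 0], "hand": 0.0},
    {"dp": [1, -1.5, 76], "twist": [0, 0, 0], "hand": 0.0},
    {"dp": [1, -1.5, 76], "twist": [0, 0, 0], "hand": -0.3},
    {"dp": [1, -1.5, 76], "twist": [0, 0, 0], "hand": -0.7},
  ],
  force=20,
)

```text
clock: 18.25
tool_pos: [0.6547, 0.0077, 0.176]
eef_rot: [1.0, 0.023, 0.001, -0.001]
contact_force: [-0.9, 12.2, 1.7]
opening: 0.294
finger_force: 6.5
```

Call:
step_arm(
  motion=[
    {"dp": [0, 0, 0], "twist": [0, 0, 0], "hand": -0.7},
    {"dp": [0, 0, 0], "twist": [0, 0, 0], "hand": -0.7},
    {"dp": [0, 0, 0], "twist": [0, 0, 0], "hand": -0.7},
  ],
  force=20,
)

```text
clock: 18.62
tool_pos: [0.6546, 0.0089, 0.1759]
eef_rot: [1.0, 0.024, 0.001, -0.001]
contact_force: [-1.7, 4.3, 5.8]
opening: 0.267
finger_force: 20.0
```

```bash
python3 - <<'E'
from h import *
from plant import r
s=r.get_state();print(s["tool_pos"],s["eef_rot"],s["contact_force"],s["opening"]*88)
# arc of the tool relative to here, tool axes (x ahead, z down), as the joint goes from 1.9 to 0
L=np.hypot(130,10);a0=np.arctan2(10,130)
k=lambda t:np.array([75-L*np.cos(t+a0),50+L*np.sin(t+a0)])
for t in np.arange(1.9,-.01,-.1): d=k(t)-k(1.9);print(round(t,2),d.round(1)[0],-d.round(1)[1])
E
```

```text
[0.65464397 0.00885327 0.17592891] [ 0.99971179  0.0239463   0.00109007 -0.00131351] [-1.69713485  4.31738577  5.78491524] 23.455571596983408
1.9 0.0 -0.0
1.8 -12.2 -4.5
1.7 -24.8 -7.8
1.6 -37.7 -9.9
1.5 -50.7 -10.6
1.4 -63.7 -10.0
1.3 -76.6 -8.2
1.2 -89.3 -5.0
1.1 -101.5 -0.6
1.0 -113.3 5.0
0.9 -124.5 11.7
0.8 -134.9 19.6
0.7 -144.5 28.4
0.6 -153.1 38.1
0.5 -160.8 48.7
0.4 -167.3 60.0
0.3 -172.7 71.8
0.2 -176.9 84.2
0.1 -179.8 96.9
-0.0 -181.5 109.8
```

Call:
step_arm(
  motion=[
    {"dp": [-12, 0, -4.5], "twist": [0, 0, 0], "hand": -0.7},
    {"dp": [-25, 0, -8], "twist": [0, 0, 0], "hand": -0.7},
    {"dp": [-38, 0, -10], "twist": [0, 0, 0], "hand": -0.7},
    {"dp": [-51, 0, -10.5], "twist": [0, 0, 0], "hand": -0.7},
    {"dp": [-64, 0, -10], "twist": [0, 0, 0], "hand": -0.7},
  ],
)

```text
clock: 19.25
tool_pos: [0.5916, 0.0059, 0.1861]
eef_rot: [1.0, 0.024, 0.003, -0.001]
contact_force: [0.3, 4.7, 3.1]
opening: 0.27
finger_force: 20.0
```

```bash
cat >> h.py <<'E'
def arc(s,ts,o=(.5267,.0021),yaw=.047,g=.174-.170):
    L=np.hypot(.130,.010);a0=np.arctan2(10,130);c,n=np.cos(yaw),np.sin(yaw)
    T=s["tool_pos"];x=(T[0]-o[0])*c+(T[1]-o[1])*n;print("joint now ~",np.arctan2(T[2]-g-.05,.075-x)-a0,"radius",np.hypot(T[2]-g-.05,.075-x))
    for t in ts:
        k=np.array([.075-L*np.cos(t+a0),0,.05+L*np.sin(t+a0)+g]);w=[o[0]+k[0]*c,o[1]+k[0]*n,k[2]];print(round(t,2),end=" ");goto(s,w,yaw)
E
python3 - <<'E'
from h import *
from plant import r
s=r.get_state();print(s["tool_pos"],s["contact_force"],s["opening"])
arc(s,[1.3,1.2,1.1,1.0,.9,.8])
E
```

```text
[0.59155095 0.00589034 0.18612269] [0.25912064 4.66661816 3.13628061] 0.2702720181188552
joint now ~ 1.4181608131251422 radius 0.13250380776079798
1.3 dp [-15.1, 0.7, 4.1] twist [-0.003, -0.005, 0.001]
1.2 dp [-27.8, 0.7, 7.2] twist [-0.003, -0.005, 0.001]
1.1 dp [-40.1, 0.7, 11.5] twist [-0.003, -0.005, 0.001]
1.0 dp [-51.9, 0.7, 17.0] twist [-0.003, -0.005, 0.001]
0.9 dp [-63.1, 0.7, 23.7] twist [-0.003, -0.005, 0.001]
0.8 dp [-73.5, 0.7, 31.5] twist [-0.003, -0.005, 0.001]
```

Call:
step_arm(
  motion=[
    {"dp": [-15, 0.5, 2], "twist": [0, 0, 0], "hand": -0.7},
    {"dp": [-28, 0.5, 5], "twist": [0, 0, 0], "hand": -0.7},
    {"dp": [-40, 0.5, 9.5], "twist": [0, 0, 0], "hand": -0.7},
    {"dp": [-52, 0.5, 15], "twist": [0, 0, 0], "hand": -0.7},
    {"dp": [-63, 0.5, 22], "twist": [0, 0, 0], "hand": -0.7},
  ],
)

```text
clock: 19.88
tool_pos: [0.5277, 0.0028, 0.1627]
eef_rot: [1.0, 0.025, 0.001, -0.002]
contact_force: [2.3, 6.2, -4.0]
opening: 0.271
finger_force: 20.0
```

```bash
python3 - <<'E'
from h import *
from plant import r
s=r.get_state();print(s["tool_pos"],s["contact_force"],s["opening"])
arc(s,[.8,.7,.6,.5,.4,.3,.2,.1,0],g=.006)
E
```

```text
[0.52774016 0.0028247  0.16268793] [ 2.34324997  6.15999188 -3.98641981] 0.2706664695897175
joint now ~ 0.8880612853619525 radius 0.12979794728542568
0.8 dp [-9.5, 0.7, 6.4] twist [-0.003, -0.003, 0.002]
0.7 dp [-19.1, 0.7, 15.2] twist [-0.003, -0.003, 0.002]
0.6 dp [-27.8, 0.7, 24.9] twist [-0.003, -0.003, 0.002]
0.5 dp [-35.5, 0.7, 35.5] twist [-0.003, -0.003, 0.002]
0.4 dp [-42.1, 0.7, 46.7] twist [-0.003, -0.003, 0.002]
0.3 dp [-47.5, 0.8, 58.6] twist [-0.003, -0.003, 0.002]
0.2 dp [-51.7, 0.8, 70.9] twist [-0.003, -0.003, 0.002]
0.1 dp [-54.7, 0.8, 83.6] twist [-0.003, -0.003, 0.002]
0 dp [-56.4, 0.8, 96.5] twist [-0.003, -0.003, 0.002]
```

Call:
step_arm(
  motion=[
    {"dp": [-9.5, 0, 6], "twist": [0, 0, 0], "hand": -0.7},
    {"dp": [-19, 0, 15], "twist": [0, 0, 0], "hand": -0.7},
    {"dp": [-28, 0, 25], "twist": [0, 0, 0], "hand": -0.7},
    {"dp": [-35.5, 0, 35.5], "twist": [0, 0, 0], "hand": -0.7},
    {"dp": [-42, 0, 46.5], "twist": [0, 0, 0], "hand": -0.7},
  ],
)

```text
clock: 20.5
tool_pos: [0.487, 0.0009, 0.1161]
eef_rot: [1.0, 0.025, 0.002, -0.002]
contact_force: [3.0, 6.9, -2.5]
opening: 0.27
finger_force: 20.0
```

```bash
python3 - <<'E'
from h import *
from plant import r
s=r.get_state();print(s["tool_pos"],s["contact_force"],s["opening"])
arc(s,[.3,.2,.1,.05,0],g=.006)
E
```

```text
[0.48700313 0.0009092  0.11608274] [ 2.95332423  6.90852376 -2.53711921] 0.27017891713618597
joint now ~ 0.4057214623380381 radius 0.12949164002637004
0.3 dp [-6.6, 0.7, 12.1] twist [-0.003, -0.005, 0.003]
0.2 dp [-10.8, 0.7, 24.4] twist [-0.003, -0.005, 0.003]
0.1 dp [-13.8, 0.8, 37.1] twist [-0.003, -0.005, 0.003]
0.05 dp [-14.8, 0.8, 43.5] twist [-0.003, -0.005, 0.003]
0 dp [-15.5, 0.8, 50.0] twist [-0.003, -0.005, 0.003]
```

Call:
step_arm(
  motion=[
    {"dp": [-6.5, 0, 12], "twist": [0, 0, 0], "hand": -0.7},
    {"dp": [-11, 0, 24.5], "twist": [0, 0, 0], "hand": -0.7},
    {"dp": [-14, 0, 37], "twist": [0, 0, 0], "hand": -0.7},
    {"dp": [-15, 0, 44], "twist": [0, 0, 0], "hand": -0.7},
    {"dp": [-15.5, 0, 48], "twist": [0, 0, 0], "hand": -0.7},
  ],
)

```text
clock: 21.12
tool_pos: [0.473, 0.0002, 0.0685]
eef_rot: [1.0, 0.025, 0.004, -0.002]
contact_force: [1.7, 6.2, 31.4]
opening: 0.271
finger_force: 20.0
```

Call:
step_arm(
  motion=[
    {"dp": [0, 0, 1.5], "twist": [0, 0, 0], "hand": -0.7},
    {"dp": [0, 0, 3], "twist": [0, 0, 0], "hand": -0.7},
    {"dp": [0, 0, 3], "twist": [0, 0, 0], "hand": -0.7},
  ],
)

```text
clock: 21.5
tool_pos: [0.4729, 0.0002, 0.0677]
eef_rot: [1.0, 0.025, 0.004, -0.002]
contact_force: [0.7, 6.5, 26.9]
opening: 0.268
finger_force: 20.0
```

```bash
python3 - <<'E'
from h import *
from plant import r
s=r.get_state();print(s["tool_pos"],s["contact_force"],s["opening"])
arc(s,[0],g=.006)
E
```

```text
[4.72903964e-01 2.43098256e-04 6.76806913e-02] [ 0.72086227  6.47975039 26.94807109] 0.2682197117111134
joint now ~ 0.01365263749364204 radius 0.12935234225680123
0 dp [-1.2, 0.7, 1.7] twist [-0.003, -0.009, 0.003]
```

Call:
step_arm(
  motion=[
    {"dp": [0, 0, -0.5], "twist": [0, 0, 0], "hand": 0.0},
    {"dp": [0, 0, -0.5], "twist": [0, 0, 0], "hand": 0.0},
    {"dp": [0, 0, -0.5], "twist": [0, 0, 0], "hand": 0.0},
    {"dp": [0, 0, -40], "twist": [0, 0, 0], "hand": 0.0},
    {"dp": [0, 0, -90], "twist": [0, 0, 0], "hand": 0.0},
  ],
)

```text
clock: 22.12
tool_pos: [0.4684, -0.0026, 0.1547]
eef_rot: [1.0, 0.023, -0.002, 0.0]
contact_force: [0.8, 0.3, 1.0]
opening: 0.504
finger_force: 0.0
```

Call:
step_arm(
  motion=[
    {"dp": [30, 50, -20], "twist": [0, 0, 0], "hand": -1},
    {"dp": [60, 100, -20], "twist": [0, 0, 0], "hand": -1},
    {"dp": [90, 150, -20], "twist": [0, 0, 0], "hand": -1},
    {"dp": [120, 205, -20], "twist": [0, 0, 0], "hand": -1},
    {"dp": [140, 260, -20], "twist": [0, 0, 0], "hand": -1},
  ],
)

```text
clock: 22.75
tool_pos: [0.6221, -0.2571, 0.174]
eef_rot: [1.0, 0.023, -0.001, -0.0]
contact_force: [0.3, 0.5, -0.2]
opening: 0.004
finger_force: 0.0
```

```bash
python3 - <<'E'
from h import *
from plant import r
s=r.get_state();print(s["tool_pos"],s["opening"])
p=r.snapshot("side");q=r.snapshot("top");W=world(p)
k=[d for d in r.search_frame("side","clamp_knob")][:1];M=R.from_quat(p["orientation"])
print([(d["score"],(M.apply(d["at"])+p["xyz"]).round(4)) for d in k],"expect",[.5267-.055,-.0005,.06])
for c,P in(("side",p),("top",q)):
    for d in r.search_frame(c,"button_top")[:2]: print(c,d["score"],(R.from_quat(P["orientation"]).apply(d["at"])+P["xyz"]).round(4))
goto(s,[.635,-.267,.12],.047)
B=p["pixels"][165:285,215:375,::-1];A=q["pixels"][90:210,240:400,::-1]
cv2.imwrite("pics/c7.png",np.hstack([cv2.resize(A,(400,300)),cv2.resize(B,(400,300))]))
E
```

```text
[ 0.62210955 -0.25713876  0.17401869] 0.003984142400542527
[(0.61, array([ 0.5307, -0.0045,  0.0577]))] expect [0.47169999999999995, -0.0005, 0.06]
side 0.49 [ 0.6391 -0.2683  0.0657]
side 0.19 [ 0.3012 -0.3276  0.021 ]
top 0.55 [0.5167 0.0765 0.0394]
dp [12.5, 10.5, 54.0] twist [-0.001, 0.001, -0.0]
```

View pics/c7.png

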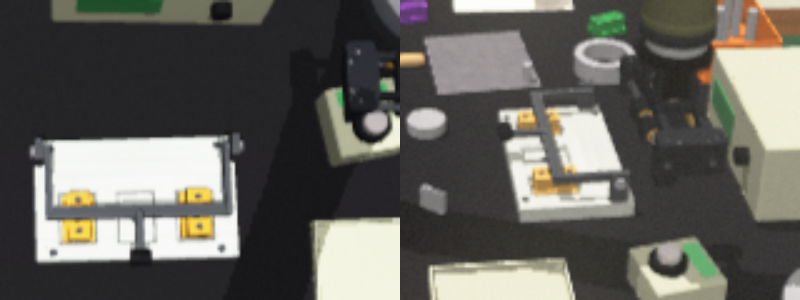

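The gate is down flat on both shoes (crop left, crossbar at y≈210). The button on the read-out box is at (375,123), with the gripper beside it.

Call:
step_arm(
  motion=[
    {"dp": [14, 10, 0], "twist": [0, 0, 0], "hand": -1},
    {"dp": [14, 10, 40], "twist": [0, 0, 0], "hand": -1},
    {"dp": [14, 10, 70], "twist": [0, 0, 0], "hand": -1},
    {"dp": [14, 10, 70], "twist": [0, 0, 0], "hand": -1},
    {"dp": [14, 10, 70], "twist": [0, 0, 0], "hand": -1},
  ],
)

```text
clock: 23.62
tool_pos: [0.6365, -0.2636, 0.1058]
eef_rot: [1.0, 0.024, 0.0, -0.0]
contact_force: [-0.0, 0.4, 0.3]
opening: 0.006
finger_force: 0.0
```

Call:
step_arm(
  motion=[
    {"dp": [-0.5, 3, 6], "twist": [0, 0, 0], "hand": -1},
    {"dp": [-0.5, 3, 13], "twist": [0, 0, 0], "hand": -1},
    {"dp": [-0.5, 3, 19], "twist": [0, 0, 0], "hand": -1},
    {"dp": [-0.5, 3, 19], "twist": [0, 0, 0], "hand": -1},
  ],
)

```text
clock: 24.12
tool_pos: [0.6355, -0.2681, 0.0856]
eef_rot: [1.0, 0.023, -0.0, 0.0]
contact_force: [-0.7, -3.0, 3.8]
opening: 0.002
finger_force: 1.8
```

Call:
step_arm(
  motion=[
    {"dp": [0, 0, 1.5], "twist": [0, 0, 0], "hand": -1},
    {"dp": [0, 0, 3], "twist": [0, 0, 0], "hand": -1},
    {"dp": [0, 0, 4], "twist": [0, 0, 0], "hand": -1},
    {"dp": [0, 0, 4], "twist": [0, 0, 0], "hand": -1},
  ],
)

```text
clock: 24.62
tool_pos: [0.6355, -0.2681, 0.0834]
eef_rot: [1.0, 0.023, -0.0, 0.0]
contact_force: [-3.8, -0.9, 13.6]
opening: 0.005
finger_force: 6.7
```

Call:
step_arm(
  motion=[
    {"dp": [0, 0, 2.5], "twist": [0, 0, 0], "hand": -1},
    {"dp": [0, 0, 2.5], "twist": [0, 0, 0], "hand": -1},
    {"dp": [0, 0, 2.5], "twist": [0, 0, 0], "hand": -1},
  ],
)

```text
clock: 25.0
tool_pos: [0.6356, -0.2681, 0.0832]
eef_rot: [1.0, 0.023, -0.0, 0.0]
contact_force: [-7.9, 1.7, 27.2]
opening: 0.005
finger_force: 13.3
```

Call:
step_arm(
  motion=[
    {"dp": [0, 0, -5], "twist": [0, 0, 0], "hand": -1},
    {"dp": [0, 0, -15], "twist": [0, 0, 0], "hand": -1},
    {"dp": [0, 0, -40], "twist": [0, 0, 0], "hand": -1},
    {"dp": [0, 0, -80], "twist": [0, 0, 0], "hand": -1},
    {"dp": [0, 0, -90], "twist": [0, 0, 0], "hand": -0.2},
  ],
)

```text
clock: 25.62
tool_pos: [0.637, -0.2676, 0.1714]
eef_rot: [1.0, 0.024, 0.002, 0.0]
contact_force: [0.9, 0.2, -0.7]
opening: 0.095
finger_force: 0.0
```

```bash
python3 - <<'E'
from h import *
from plant import r
s=r.get_state();print(s["tool_pos"],s["contact_force"])
p=r.snapshot("side");
for d in r.search_frame("side","button_top")[:2]: print(d["score"],(R.from_quat(p["orientation"]).apply(d["at"])+p["xyz"]).round(4))
goto(s,[.4730,-.0005,.15],.047)
E
```

```text
[ 0.63695362 -0.26762914  0.17142708] [ 0.93454202  0.19469816 -0.67852015]
0.71 [0.4531 0.3006 0.0034]
0.58 [ 0.6381 -0.2711  0.0646]
dp [-151.3, -274.6, 20.8] twist [0.001, -0.003, 0.0]
```

Call:
step_arm(
  motion=[
    {"dp": [-30, -55, 0], "twist": [0, 0, 0], "hand": 0},
    {"dp": [-60, -110, 0], "twist": [0, 0, 0], "hand": 0},
    {"dp": [-90, -165, 0], "twist": [0, 0, 0], "hand": 0},
    {"dp": [-121, -220, 0], "twist": [0, 0, 0], "hand": 0},
    {"dp": [-151, -274, 10], "twist": [0, 0, 0], "hand": 0},
  ],
)

```text
clock: 26.35
tool_pos: [0.4707, -0.0003, 0.1587]
eef_rot: [1.0, 0.023, -0.001, -0.0]
contact_force: [0.7, 0.1, -0.6]
opening: 0.5
finger_force: 0.0
```

Call:
step_arm(
  motion=[
    {"dp": [0, 0, 20], "twist": [0, 0, 0], "hand": 0},
    {"dp": [0, 0, 30], "twist": [0, 0, 0], "hand": 0},
    {"dp": [0, 0, 30], "twist": [0, 0, 0], "hand": 0},
  ],
)

```text
clock: 26.72
tool_pos: [0.4719, -0.0029, 0.1283]
eef_rot: [1.0, 0.023, -0.002, 0.0]
contact_force: [-0.1, 0.6, 0.2]
opening: 0.504
finger_force: 0.0
```

```bash
python3 - <<'E'
from h import *
from plant import r
s=r.get_state();print(s["tool_pos"],s["opening"])
goto(s,[.4725,.0005,.066],.047)
E
```

```text
[ 0.47187729 -0.00285926  0.12829586] 0.503815186296954
dp [1.0, -3.4, 62.3] twist [0.0, 0.003, -0.002]
```

Call:
step_arm(
  motion=[
    {"dp": [1, -3.5, 30], "twist": [0, 0, 0], "hand": 0},
    {"dp": [1, -3.5, 61], "twist": [0, 0, 0], "hand": 0},
    {"dp": [1, -3.5, 62], "twist": [0, 0, 0], "hand": 0},
    {"dp": [1, -3.5, 62], "twist": [0, 0, 0], "hand": -0.4},
    {"dp": [1, -3.5, 62], "twist": [0, 0, 0], "hand": -0.7},
  ],
  force=22,
)

```text
clock: 27.35
tool_pos: [0.4739, 0.0012, 0.0685]
eef_rot: [1.0, 0.023, 0.001, -0.0]
contact_force: [-0.3, -0.6, -0.3]
opening: 0.294
finger_force: 0.0
```

Call:
step_arm(
  motion=[
    {"dp": [0, 0, 0], "twist": [0, 0, 0], "hand": -0.7},
    {"dp": [0, 0, 0], "twist": [0, 0, 0], "hand": -0.7},
    {"dp": [0, 0, 0], "twist": [0, 0, 0], "hand": -0.7},
  ],
)

```text
clock: 27.72
tool_pos: [0.4739, 0.0004, 0.0685]
eef_rot: [1.0, 0.023, 0.001, 0.001]
contact_force: [0.5, -3.8, 6.4]
opening: 0.27
finger_force: 22.0
```

```bash
python3 - <<'E'
from h import *
from plant import r
s=r.get_state();print(s["tool_pos"],s["opening"],s["contact_force"])
arc(s,[.1,.2,.3,.4,.5,.6,.7,.8,.9,1.0],g=.004)
E
```

```text
[4.73892457e-01 4.23269111e-04 6.84550587e-02] 0.26990932949602725 [ 0.47161448 -3.84581497  6.44159723]
joint now ~ 0.03583185410349059 radius 0.12864271328502058
0.1 dp [-0.5, 0.8, -8.5] twist [0.001, -0.001, -0.002]
0.2 dp [2.4, 0.8, -21.2] twist [0.001, -0.001, -0.002]
0.3 dp [6.6, 0.8, -33.5] twist [0.001, -0.001, -0.002]
0.4 dp [12.0, 0.8, -45.4] twist [0.001, -0.001, -0.002]
0.5 dp [18.6, 0.8, -56.6] twist [0.001, -0.001, -0.002]
0.6 dp [26.3, 0.8, -67.2] twist [0.001, -0.001, -0.002]
0.7 dp [34.9, 0.8, -76.9] twist [0.001, -0.001, -0.002]
0.8 dp [44.5, 0.8, -85.7] twist [0.001, -0.001, -0.002]
0.9 dp [55.0, 0.8, -93.5] twist [0.001, -0.001, -0.002]
1.0 dp [66.1, 0.8, -100.3] twist [0.001, -0.001, -0.002]
```

Call:
step_arm(
  motion=[
    {"dp": [1.5, 0, -12.5], "twist": [0, 0, 0], "hand": -0.7},
    {"dp": [4.5, 0, -25.5], "twist": [0, 0, 0], "hand": -0.7},
    {"dp": [8.5, 0, -38], "twist": [0, 0, 0], "hand": -0.7},
    {"dp": [14, 0, -50], "twist": [0, 0, 0], "hand": -0.7},
    {"dp": [20.5, 0, -61], "twist": [0, 0, 0], "hand": -0.7},
  ],
)

```text
clock: 28.35
tool_pos: [0.4933, 0.0014, 0.1291]
eef_rot: [1.0, 0.023, -0.001, 0.001]
contact_force: [1.9, -4.9, -5.2]
opening: 0.269
finger_force: 22.0
```

```bash
python3 - <<'E'
from h import *
from plant import r
s=r.get_state();print(s["tool_pos"],s["opening"],s["contact_force"])
arc(s,[.6,.7,.8,.9,1.0,1.1,1.2,1.3],g=.0085,o=(.5289,.0022))
E
```

```text
[0.4932754  0.00138457 0.12914531] 0.26871494863351764 [ 1.90866671 -4.85884916 -5.2023563 ]
joint now ~ 0.4915545198189397 radius 0.13125674682542463
0.6 dp [9.0, 0.9, -11.0] twist [0.001, 0.002, -0.001]
0.7 dp [17.6, 0.9, -20.8] twist [0.001, 0.002, -0.001]
0.8 dp [27.2, 0.9, -29.6] twist [0.001, 0.002, -0.001]
0.9 dp [37.6, 0.9, -37.5] twist [0.001, 0.002, -0.001]
1.0 dp [48.7, 0.9, -44.3] twist [0.001, 0.002, -0.001]
1.1 dp [60.5, 0.9, -49.9] twist [0.001, 0.002, -0.001]
1.2 dp [72.7, 0.8, -54.3] twist [0.001, 0.002, -0.001]
1.3 dp [85.4, 0.8, -57.5] twist [0.001, 0.002, -0.001]
```

Call:
step_arm(
  motion=[
    {"dp": [9, 0, -11], "twist": [0, 0, 0], "hand": -0.7},
    {"dp": [18, 0, -20.5], "twist": [0, 0, 0], "hand": -0.7},
    {"dp": [27.5, 0, -29], "twist": [0, 0, 0], "hand": -0.7},
    {"dp": [38, 0, -36.5], "twist": [0, 0, 0], "hand": -0.7},
    {"dp": [49, 0, -43], "twist": [0, 0, 0], "hand": -0.7},
  ],
)

```text
clock: 28.98
tool_pos: [0.5394, 0.0035, 0.1717]
eef_rot: [1.0, 0.023, -0.004, 0.001]
contact_force: [-2.4, -3.2, -1.5]
opening: 0.268
finger_force: 22.0
```

```bash
python3 - <<'E'
from h import *
from plant import r
s=r.get_state();print(s["tool_pos"],s["opening"],s["contact_force"])
arc(s,[1.1,1.2,1.3,1.4,1.5,1.6,1.7,1.8,1.9],g=.0085,o=(.5289,.0022))
E
```

```text
[0.53944307 0.00354902 0.1716633 ] 0.2680865767530766 [-2.44833675 -3.22778546 -1.52963334]
joint now ~ 0.9766090145504821 radius 0.13020737684749667
1.1 dp [14.3, 0.9, -7.3] twist [0.001, 0.008, -0.0]
1.2 dp [26.5, 0.9, -11.8] twist [0.001, 0.008, -0.0]
1.3 dp [39.1, 0.9, -15.1] twist [0.001, 0.008, -0.0]
1.4 dp [52.0, 0.9, -17.1] twist [0.001, 0.008, -0.0]
1.5 dp [65.0, 0.8, -17.8] twist [0.001, 0.008, -0.0]
1.6 dp [78.1, 0.8, -17.1] twist [0.001, 0.008, -0.0]
1.7 dp [90.9, 0.8, -15.2] twist [0.001, 0.008, -0.0]
1.8 dp [103.6, 0.8, -12.0] twist [0.001, 0.008, -0.0]
1.9 dp [115.8, 0.8, -7.6] twist [0.001, 0.008, -0.0]
```

Call:
step_arm(
  motion=[
    {"dp": [14, 0, -7], "twist": [0, 0, 0], "hand": -0.7},
    {"dp": [26.5, 0, -11], "twist": [0, 0, 0], "hand": -0.7},
    {"dp": [39, 0, -14], "twist": [0, 0, 0], "hand": -0.7},
    {"dp": [52, 0, -16], "twist": [0, 0, 0], "hand": -0.7},
    {"dp": [65, 0, -16.5], "twist": [0, 0, 0], "hand": -0.7},
  ],
)

```text
clock: 29.6
tool_pos: [0.6056, 0.0067, 0.1877]
eef_rot: [1.0, 0.023, -0.003, 0.001]
contact_force: [-1.2, -2.4, -4.7]
opening: 0.271
finger_force: 22.0
```

```bash
python3 - <<'E'
from h import *
from plant import r
s=r.get_state();print(s["tool_pos"],s["opening"],s["contact_force"])
arc(s,[1.5,1.6,1.7,1.8,1.85,1.9],g=.0085,o=(.5289,.0022))
E
```

```text
[0.60563114 0.00665497 0.18773908] 0.2714307404228915 [-1.16802173 -2.40589975 -4.73456682]
joint now ~ 1.508382208942265 radius 0.12925239953510603
1.5 dp [-1.1, 0.8, -1.1] twist [0.001, 0.006, -0.0]
1.6 dp [11.9, 0.8, -0.5] twist [0.001, 0.006, -0.0]
1.7 dp [24.8, 0.8, 1.5] twist [0.001, 0.006, -0.0]
1.8 dp [37.4, 0.8, 4.7] twist [0.001, 0.006, -0.0]
1.85 dp [43.6, 0.8, 6.8] twist [0.001, 0.006, -0.0]
1.9 dp [49.7, 0.8, 9.2] twist [0.001, 0.006, -0.0]
```

Call:
step_arm(
  motion=[
    {"dp": [12, 0, 0], "twist": [0, 0, 0], "hand": -0.7},
    {"dp": [25, 0, 2], "twist": [0, 0, 0], "hand": -0.7},
    {"dp": [37.5, 0, 5.5], "twist": [0, 0, 0], "hand": -0.7},
    {"dp": [44, 0, 8], "twist": [0, 0, 0], "hand": -0.7},
    {"dp": [47, 0, 9], "twist": [0, 0, 0], "hand": -0.7},
  ],
)

```text
clock: 30.22
tool_pos: [0.6529, 0.0089, 0.178]
eef_rot: [1.0, 0.023, -0.003, 0.001]
contact_force: [-1.9, -4.4, -4.3]
opening: 0.272
finger_force: 22.0
```

Call:
step_arm(
  motion=[
    {"dp": [0, 0, 0], "twist": [0, 0, 0], "hand": -0.7},
    {"dp": [0, 0, 0], "twist": [0, 0, 0], "hand": -0.2},
    {"dp": [0, 0, 0], "twist": [0, 0, 0], "hand": 0},
    {"dp": [0, 0, 0], "twist": [0, 0, 0], "hand": 0},
  ],
)

```text
clock: 30.72
tool_pos: [0.6553, 0.0111, 0.1796]
eef_rot: [1.0, 0.024, 0.001, -0.001]
contact_force: [-0.1, -0.3, 0.3]
opening: 0.496
finger_force: 0.0
```

Call:
step_arm(
  motion=[
    {"dp": [0, 0, -20], "twist": [0, 0, 0], "hand": 0},
    {"dp": [0, 0, -50], "twist": [0, 0, 0], "hand": 0},
    {"dp": [0, 0, -75], "twist": [0, 0, 0], "hand": 0},
    {"dp": [-50, -30, -75], "twist": [0, 0, 0], "hand": 0.2},
    {"dp": [-100, -70, -75], "twist": [0, 0, 0], "hand": 0.2},
  ],
)

```text
clock: 31.35
tool_pos: [0.5523, 0.0747, 0.2546]
eef_rot: [1.0, 0.022, 0.001, -0.001]
contact_force: [0.1, 1.1, 1.1]
opening: 0.599
finger_force: 0.0
```

Call:
step_arm(
  motion=[
    {"dp": [-40, -40, 0], "twist": [0, 0, 0], "hand": 0.2},
    {"dp": [-80, -80, 0], "twist": [0, 0, 0], "hand": 0.2},
    {"dp": [-100, -130, 0], "twist": [0, 0, 0], "hand": 0.2},
    {"dp": [-100, -130, 0], "twist": [0, 0, 0], "hand": 0.2},
  ],
)

```text
clock: 31.85
tool_pos: [0.4447, 0.205, 0.2547]
eef_rot: [1.0, 0.028, -0.0, -0.002]
contact_force: [-0.6, -0.1, -1.0]
opening: 0.6
finger_force: 0.0
```

```bash
python3 - <<'E'
from h import *
from plant import r
p=r.snapshot("top");W=world(p);q=r.snapshot("side")
s=r.get_state();print(s["tool_pos"])
m=bronze(p);n,l,st,ce=cv2.connectedComponentsWithStats(m)
for i in range(1,n):
    a=W[l==i];a=a[(a[:,2]>.02)&(a[:,2]<.06)]
    if 60<st[i,4]<500 and len(a)>50: 
        t=a[a[:,2]>.034];print(ce[i].round(1),len(a),"top z med",np.median(t,0).round(4),t[:,2].std().round(4),cv2.minAreaRect((t[:,:2]*1000).astype(np.float32)))
k=W[112:124,290:304].reshape(-1,3);k=k[(k[:,2]>.165)&(k[:,2]<.2)];print("knob",len(k),k.mean(0).round(4))
f=W[165:245,355:445].reshape(-1,3);t=f[(f[:,2]>.0105)&(f[:,2]<.019)&(f[:,0]>.36)&(f[:,0]<.56)];print("tray rim",np.percentile(t[:,0],[1,99]),np.percentile(t[:,1],[1,99]),cv2.minAreaRect((t[:,:2]*1000).astype(np.float32)))
A=p["pixels"][90:240,240:450,::-1];B=q["pixels"][165:325,215:375,::-1]
cv2.imwrite("pics/c8.png",np.hstack([cv2.resize(A,(420,300)),cv2.resize(B,(300,300))]))
E
```

```text
[0.44694552 0.20009186 0.25438175]
[318.  174.8] 237 top z med [ 0.5306 -0.0689  0.0409] 0.0019 ((530.857177734375, -69.06906127929688), (24.31260871887207, 54.57588195800781), 89.86045837402344)
[270.9 176.4] 225 top z med [0.5224 0.0714 0.0408] 0.0021 ((522.4752807617188, 71.29689025878906), (53.5318489074707, 23.677579879760742), 1.1563425064086914)
knob 82 [0.6512 0.0084 0.1768]
tray rim [0.37170317 0.53336088] [-0.40501849 -0.21064895] ((447.0201416015625, -308.2222595214844), (170.64706420898438, 191.95712280273438), 1.864579677581787)
```

View pics/c8.png

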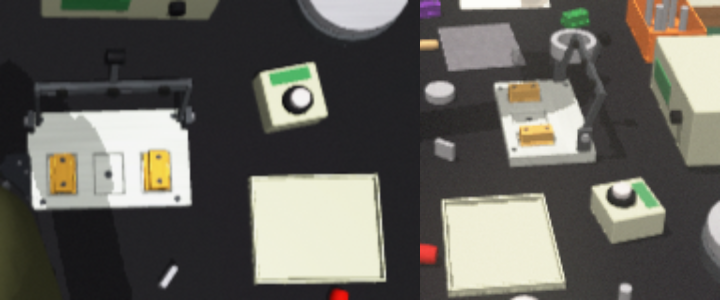

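The gate is resting open, with its knob at (115,58), the same place as at the start. Both shoes are still in the nest, and the tray is empty at about (317,229). Next I transfer the shoe from pocket 0.

```bash
python3 - <<'E'
from h import *
from plant import r
s=r.get_state();p=dict(np.load("top0.npz"))
c=world(p,.014,[[364.5,178],[430,177],[433,230.5],[367,231.5]]);print(c.round(4).tolist(),c.mean(0).round(4))
goto(s,[.5303,-.0684,.15],.047)
E
```

```text
[[0.5267, -0.2091, 0.014], [0.5336, -0.404, 0.014], [0.3743, -0.4069, 0.014], [0.3671, -0.2141, 0.014]] [ 0.4504 -0.3086  0.014 ]
dp [70.2, 272.3, 104.2] twist [-0.001, -0.0, 0.001]
```

Call:
step_arm(
  motion=[
    {"dp": [14, 56, 0], "twist": [0, 0, 0], "hand": 0.2},
    {"dp": [28, 112, 10], "twist": [0, 0, 0], "hand": 0.2},
    {"dp": [42, 168, 40], "twist": [0, 0, 0], "hand": 0.2},
    {"dp": [56, 220, 75], "twist": [0, 0, 0], "hand": 0.2},
    {"dp": [70, 270, 104], "twist": [0, 0, 0], "hand": 0.2},
  ],
)

```text
clock: 32.58
tool_pos: [0.5295, -0.0698, 0.1495]
eef_rot: [1.0, 0.022, -0.0, 0.0]
contact_force: [1.0, 0.1, 0.5]
opening: 0.603
finger_force: 0.0
```

Call:
step_arm(
  motion=[
    {"dp": [0, 0, 20], "twist": [0, 0, 0], "hand": 0.2},
    {"dp": [0, 0, 30], "twist": [0, 0, 0], "hand": 0.2},
    {"dp": [0, 0, 30], "twist": [0, 0, 0], "hand": 0.2},
  ],
)

```text
clock: 32.95
tool_pos: [0.5286, -0.0659, 0.1202]
eef_rot: [1.0, 0.023, -0.001, -0.0]
contact_force: [-0.4, 0.7, 0.4]
opening: 0.598
finger_force: 0.0
```

```bash
python3 - <<'E'
from h import *
from plant import r
s=r.get_state();print(s["tool_pos"])
goto(s,[.5303,-.0684,.0465],.047)
E
```

```text
[ 0.52855306 -0.06594827  0.12022261]
dp [1.8, 2.6, 73.7] twist [-0.0, 0.002, -0.0]
```

Call:
step_arm(
  motion=[
    {"dp": [1.5, 2.5, 35], "twist": [0, 0, 0], "hand": 0.2},
    {"dp": [1.5, 2.5, 70], "twist": [0, 0, 0], "hand": 0.2},
    {"dp": [1.5, 2.5, 73], "twist": [0, 0, 0], "hand": 0.2},
    {"dp": [1.5, 2.5, 73], "twist": [0, 0, 0], "hand": -0.3},
    {"dp": [1.5, 2.5, 73], "twist": [0, 0, 0], "hand": -0.7},
  ],
  force=35,
)

```text
clock: 33.58
tool_pos: [0.5314, -0.0683, 0.049]
eef_rot: [1.0, 0.024, 0.001, 0.0]
contact_force: [0.9, 0.4, -0.6]
opening: 0.399
finger_force: 0.0
```

Call:
step_arm(
  motion=[
    {"dp": [0, 0, 0], "twist": [0, 0, 0], "hand": -0.7},
    {"dp": [0, 0, 0], "twist": [0, 0, 0], "hand": -0.7},
    {"dp": [0, 0, 0], "twist": [0, 0, 0], "hand": -0.7},
  ],
)

```text
clock: 33.95
tool_pos: [0.5311, -0.0684, 0.0486]
eef_rot: [1.0, 0.023, 0.0, 0.0]
contact_force: [0.1, 0.9, 7.2]
opening: 0.293
finger_force: 35.0
```

Call:
step_arm(
  motion=[
    {"dp": [0, 0, -10], "twist": [0, 0, 0], "hand": -0.7},
    {"dp": [0, 0, -25], "twist": [0, 0, 0], "hand": -0.7},
    {"dp": [0, 0, -60], "twist": [0, 0, 0], "hand": -0.7},
    {"dp": [0, 0, -70], "twist": [0, 0, 0], "hand": -0.7},
  ],
)

```text
clock: 34.45
tool_pos: [0.5315, -0.0685, 0.1197]
eef_rot: [1.0, 0.023, 0.001, 0.0]
contact_force: [-0.0, -0.5, -2.1]
opening: 0.296
finger_force: 35.0
```

```bash
python3 - <<'E'
from h import *
from plant import r
s=r.get_state();print(s["tool_pos"],s["contact_force"],s["opening"])
goto(s,[.450,-.354,.085],.04)
E
```

```text
[ 0.53149356 -0.06852093  0.11968991] [-0.02206484 -0.47572419 -2.05499601] 0.29592543613276595
dp [-94.8, 281.4, 34.5] twist [0.0, -0.003, 0.007]
```

Call:
step_arm(
  motion=[
    {"dp": [-18, 56, 0], "twist": [0, 0, 0], "hand": -0.7},
    {"dp": [-36, 112, 0], "twist": [0, 0, 0], "hand": -0.7},
    {"dp": [-54, 168, 0], "twist": [0, 0, 0], "hand": -0.7},
    {"dp": [-72, 224, 5], "twist": [0, 0, 0.005], "hand": -0.7},
    {"dp": [-95, 281, 20], "twist": [0, 0, 0.007], "hand": -0.7},
  ],
)

```text
clock: 35.08
tool_pos: [0.449, -0.3547, 0.0979]
eef_rot: [1.0, 0.02, 0.001, 0.0]
contact_force: [1.4, -0.3, -2.3]
opening: 0.291
finger_force: 35.0
```

Call:
step_arm(
  motion=[
    {"dp": [0, 0, 10], "twist": [0, 0, 0], "hand": -0.7},
    {"dp": [0, 0, 20], "twist": [0, 0, 0], "hand": -0.7},
    {"dp": [0, 0, 20], "twist": [0, 0, 0], "hand": -0.7},
  ],
)

```text
clock: 35.45
tool_pos: [0.4495, -0.3502, 0.0768]
eef_rot: [1.0, 0.022, -0.001, -0.001]
contact_force: [0.5, -0.7, -2.4]
opening: 0.296
finger_force: 35.0
```

Call:
step_arm(
  motion=[
    {"dp": [0, 3, 15], "twist": [0, 0, 0], "hand": -0.7},
    {"dp": [0, 3, 28], "twist": [0, 0, 0], "hand": -0.7},
    {"dp": [0, 3, 33], "twist": [0, 0, 0], "hand": -0.7},
    {"dp": [0, 3, 33], "twist": [0, 0, 0], "hand": -0.7},
  ],
)

```text
clock: 35.95
tool_pos: [0.4488, -0.3554, 0.0441]
eef_rot: [1.0, 0.02, -0.001, -0.0]
contact_force: [-0.6, 0.7, -2.2]
opening: 0.288
finger_force: 35.0
```

Call:
step_arm(
  motion=[
    {"dp": [0, 0, 1], "twist": [0, 0, 0], "hand": -0.7},
    {"dp": [0, 0, 1], "twist": [0, 0, 0], "hand": -0.7},
  ],
)

```text
clock: 36.2
tool_pos: [0.4491, -0.3559, 0.044]
eef_rot: [1.0, 0.02, -0.0, 0.0]
contact_force: [-0.8, 0.2, -2.4]
opening: 0.29
finger_force: 35.0
```

Call:
step_arm(
  motion=[
    {"dp": [0, 0, 2], "twist": [0, 0, 0], "hand": -0.7},
    {"dp": [0, 0, 3], "twist": [0, 0, 0], "hand": -0.7},
    {"dp": [0, 0, 4], "twist": [0, 0, 0], "hand": -0.7},
  ],
)

```text
clock: 36.58
tool_pos: [0.4489, -0.3558, 0.0406]
eef_rot: [1.0, 0.02, -0.001, 0.0]
contact_force: [-2.8, 1.3, 14.0]
opening: 0.297
finger_force: 35.0
```

Contact with the tray floor, at the expected height. I'll release and go for the second shoe.

Call:
step_arm(
  motion=[
    {"dp": [0, 0, -0.5], "twist": [0, 0, 0], "hand": 0.2},
    {"dp": [0, 0, -0.5], "twist": [0, 0, 0], "hand": 0.2},
    {"dp": [0, 0, -0.5], "twist": [0, 0, 0], "hand": 0.2},
    {"dp": [0, 0, -30], "twist": [0, 0, 0], "hand": 0.2},
    {"dp": [0, 0, -90], "twist": [0, 0, 0], "hand": 0.2},
  ],
)

```text
clock: 37.2
tool_pos: [0.4478, -0.3548, 0.1286]
eef_rot: [1.0, 0.02, -0.003, -0.002]
contact_force: [0.9, -0.2, -0.5]
opening: 0.601
finger_force: 0.0
```

Call:
step_arm(
  motion=[
    {"dp": [12, -58, 0], "twist": [0, 0, 0], "hand": 0.2},
    {"dp": [24, -116, 0], "twist": [0, 0, 0], "hand": 0.2},
    {"dp": [36, -174, 0], "twist": [0, 0, 0], "hand": 0.2},
    {"dp": [48, -232, 0], "twist": [0, 0, 0], "hand": 0.2},
    {"dp": [60, -290, 0], "twist": [0, 0, 0], "hand": 0.2},
  ],
)

```text
clock: 37.83
tool_pos: [0.4978, -0.0617, 0.1297]
eef_rot: [1.0, 0.02, -0.0, -0.0]
contact_force: [0.1, 0.7, -0.1]
opening: 0.599
finger_force: 0.0
```

```bash
python3 - <<'E'
from h import *
from plant import r
s=r.get_state();print(s["tool_pos"])
q=r.snapshot("side");n,l,st,ce=cv2.connectedComponentsWithStats(bronze(q));W=world(q)
for i in range(1,n):
    if st[i,4]>60 and ce[i][1]>180 and ce[i][0]<370: print(ce[i].round(1),st[i],np.median(W[l==i],0).round(4))
goto(s,[.5238,.0716,.12],.047)
E
```

```text
[ 0.49782328 -0.06173541  0.12970445]
[257.3 303.6] [247 296  22  16 304] [ 0.447  -0.3668  0.0281]
dp [31.2, -132.2, 9.7] twist [-0.0, 0.0, -0.007]
```

Call:
step_arm(
  motion=[
    {"dp": [12, -50, 0], "twist": [0, 0, 0], "hand": 0.2},
    {"dp": [24, -100, 0], "twist": [0, 0, 0], "hand": 0.2},
    {"dp": [31, -132, 5], "twist": [0, 0, -0.007], "hand": 0.2},
    {"dp": [31, -132, 10], "twist": [0, 0, -0.007], "hand": 0.2},
    {"dp": [31, -132, 10], "twist": [0, 0, -0.007], "hand": 0.2},
  ],
)

```text
clock: 38.5
tool_pos: [0.5226, 0.0679, 0.1192]
eef_rot: [1.0, 0.023, -0.001, 0.001]
contact_force: [-0.7, -0.1, 0.9]
opening: 0.598
finger_force: 0.0
```

```bash
python3 - <<'E'
from h import *
from plant import r
s=r.get_state();print(s["tool_pos"])
q=r.snapshot("side");n,l,st,ce=cv2.connectedComponentsWithStats(bronze(q));W=world(q)
for i in range(1,n):
    if st[i,4]>60 and ce[i][1]>160 and ce[i][0]<370: print(ce[i].round(1),st[i],np.median(W[l==i],0).round(4))
goto(s,[.5238,.0716,.0475],.047)
E
```

```text
[0.52255199 0.06792829 0.11921736]
[269.8 214. ] [262 210  17   9 134] [0.5214 0.0614 0.0346]
[257.3 303.7] [247 296  22  16 303] [ 0.447  -0.3671  0.0277]
dp [1.6, -3.7, 71.7] twist [0.001, 0.003, -0.001]
```

Shoe B is still in pocket 2. I'll grasp it.

Call:
step_arm(
  motion=[
    {"dp": [1.5, -3.5, 35], "twist": [0, 0, 0], "hand": 0.2},
    {"dp": [1.5, -3.5, 68], "twist": [0, 0, 0], "hand": 0.2},
    {"dp": [1.5, -3.5, 71.5], "twist": [0, 0, 0], "hand": 0.2},
    {"dp": [1.5, -3.5, 71.5], "twist": [0, 0, 0], "hand": -0.3},
    {"dp": [1.5, -3.5, 71.5], "twist": [0, 0, 0], "hand": -0.7},
  ],
)

```text
clock: 39.17
tool_pos: [0.5252, 0.0727, 0.0494]
eef_rot: [1.0, 0.023, 0.0, -0.0]
contact_force: [-0.1, 0.0, 0.2]
opening: 0.392
finger_force: 0.0
```

Call:
step_arm(
  motion=[
    {"dp": [0, 0, 0], "twist": [0, 0, 0], "hand": -0.7},
    {"dp": [0, 0, 0], "twist": [0, 0, 0], "hand": -0.7},
    {"dp": [0, 0, 0], "twist": [0, 0, 0], "hand": -0.7},
  ],
)

```text
clock: 39.55
tool_pos: [0.5251, 0.0728, 0.0492]
eef_rot: [1.0, 0.023, 0.0, 0.0]
contact_force: [-0.1, -1.9, 7.2]
opening: 0.288
finger_force: 35.0
```

Call:
step_arm(
  motion=[
    {"dp": [0, 0, -10], "twist": [0, 0, 0], "hand": -0.7},
    {"dp": [0, 0, -25], "twist": [0, 0, 0], "hand": -0.7},
    {"dp": [0, 0, -60], "twist": [0, 0, 0], "hand": -0.7},
    {"dp": [0, 0, -70], "twist": [0, 0, 0], "hand": -0.7},
  ],
)

```text
clock: 40.05
tool_pos: [0.5255, 0.0734, 0.1204]
eef_rot: [1.0, 0.023, 0.001, -0.0]
contact_force: [-0.0, 0.2, -2.9]
opening: 0.296
finger_force: 35.0
```

```bash
python3 - <<'E'
from h import *
from plant import r
s=r.get_state();print(s["tool_pos"],s["contact_force"],s["opening"])
goto(s,[.452,-.265,.10],.04)
E
```

```text
[0.52554596 0.07336061 0.12037002] [-0.00422028  0.21819697 -2.86493309] 0.29572047522881806
dp [-89.3, 334.6, 19.8] twist [-0.001, -0.003, 0.007]
```

Call:
step_arm(
  motion=[
    {"dp": [-16, 58, 0], "twist": [0, 0, 0], "hand": -0.7},
    {"dp": [-32, 116, 0], "twist": [0, 0, 0], "hand": -0.7},
    {"dp": [-48, 174, 0], "twist": [0, 0, 0], "hand": -0.7},
    {"dp": [-62, 232, 0], "twist": [0, 0, 0], "hand": -0.7},
    {"dp": [-76, 285, 0], "twist": [0, 0, 0.007], "hand": -0.7},
  ],
)

```text
clock: 40.67
tool_pos: [0.4612, -0.2172, 0.118]
eef_rot: [1.0, 0.02, -0.001, -0.0]
contact_force: [0.2, -0.2, -2.4]
opening: 0.292
finger_force: 35.0
```

Call:
step_arm(
  motion=[
    {"dp": [-10, 40, 10], "twist": [0, 0, 0], "hand": -0.7},
    {"dp": [-13, 48, 30], "twist": [0, 0, 0], "hand": -0.7},
    {"dp": [-13, 48, 40], "twist": [0, 0, 0], "hand": -0.7},
    {"dp": [-13, 48, 40], "twist": [0, 0, 0], "hand": -0.7},
  ],
)

```text
clock: 41.18
tool_pos: [0.4508, -0.2621, 0.0775]
eef_rot: [1.0, 0.021, -0.001, -0.001]
contact_force: [-0.6, -0.2, -2.7]
opening: 0.294
finger_force: 35.0
```

Call:
step_arm(
  motion=[
    {"dp": [0, 3, 15], "twist": [0, 0, 0], "hand": -0.7},
    {"dp": [0, 3, 28], "twist": [0, 0, 0], "hand": -0.7},
    {"dp": [0, 3, 34], "twist": [0, 0, 0], "hand": -0.7},
    {"dp": [0, 3, 34], "twist": [0, 0, 0], "hand": -0.7},
  ],
)

```text
clock: 41.68
tool_pos: [0.4506, -0.2663, 0.0436]
eef_rot: [1.0, 0.02, -0.001, -0.0]
contact_force: [0.6, -0.1, -2.6]
opening: 0.289
finger_force: 35.0
```

Call:
step_arm(
  motion=[
    {"dp": [0, 0, 1.5], "twist": [0, 0, 0], "hand": -0.7},
    {"dp": [0, 0, 2.5], "twist": [0, 0, 0], "hand": -0.7},
    {"dp": [0, 0, 2.5], "twist": [0, 0, 0], "hand": -0.7},
  ],
)

```text
clock: 42.05
tool_pos: [0.451, -0.2667, 0.0418]
eef_rot: [1.0, 0.02, -0.0, -0.0]
contact_force: [0.4, 0.7, -2.5]
opening: 0.294
finger_force: 35.0
```

Call:
step_arm(
  motion=[
    {"dp": [0, 0, 1], "twist": [0, 0, 0], "hand": -0.7},
    {"dp": [0, 0, 2], "twist": [0, 0, 0], "hand": -0.7},
    {"dp": [0, 0, 2], "twist": [0, 0, 0], "hand": -0.7},
  ],
)

```text
clock: 42.42
tool_pos: [0.451, -0.2667, 0.0412]
eef_rot: [1.0, 0.02, -0.0, 0.0]
contact_force: [-1.7, 1.4, 13.4]
opening: 0.293
finger_force: 35.0
```

Call:
step_arm(
  motion=[
    {"dp": [0, 0, 0], "twist": [0, 0, 0], "hand": 0.2},
    {"dp": [0, 0, 0], "twist": [0, 0, 0], "hand": 0.2},
    {"dp": [0, 0, 0], "twist": [0, 0, 0], "hand": 0.2},
    {"dp": [0, 0, -30], "twist": [0, 0, 0], "hand": 0.2},
    {"dp": [0, 0, -90], "twist": [0, 0, 0], "hand": 0.2},
  ],
)

```text
clock: 43.05
tool_pos: [0.4498, -0.2659, 0.1288]
eef_rot: [1.0, 0.02, -0.003, -0.001]
contact_force: [1.2, -0.7, 0.1]
opening: 0.6
finger_force: 0.0
```

Call:
step_arm(
  motion=[
    {"dp": [0, -50, -60], "twist": [0, 0, 0], "hand": 0.2},
    {"dp": [0, -100, -110], "twist": [0, 0, 0], "hand": 0.2},
    {"dp": [0, -160, -120], "twist": [0, 0, 0], "hand": 0.2},
    {"dp": [0, -220, -120], "twist": [0, 0, 0], "hand": 0.2},
    {"dp": [0, -280, -120], "twist": [0, 0, 0], "hand": 0.2},
  ],
)

```text
clock: 43.68
tool_pos: [0.4406, 0.0021, 0.2502]
eef_rot: [1.0, 0.02, 0.0, -0.0]
contact_force: [1.3, 0.9, -0.1]
opening: 0.599
finger_force: 0.0
```

```bash
python3 - <<'E'
from h import *
from plant import r
p=r.snapshot("top");q=r.snapshot("side");shoes(p,.032)
A=p["pixels"][:,:,::-1];B=q["pixels"][100:340,120:440,::-1]
cv2.imwrite("pics/c9.png",np.hstack([cv2.resize(A,(400,300)),cv2.resize(B,(400,300))]))
E
```

```text
(no output)
```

View pics/c9.png

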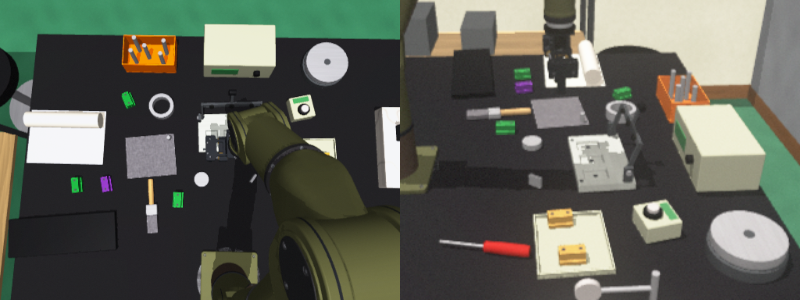

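The final view shows both shoes upright in the tray at (560,217) and (572,254). The gate is open, the button is out, and the other things are where they were.

```bash
python3 -c "
from plant import r
print(r.finish_job())"
```

```text
the job is handed in; nothing more can be done
None
```

The job is handed in: both shoes (two were on the mat) were seated in the nest and clamped, the button was pressed fully in and released with the gate down, the gate is back open, and both shoes lie flat and upright in the tray.

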